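# Tighten the lock ring of a sample mill with a pin spanner

### The arm

A 6-joint arm with a two-finger parallel gripper is mounted at the origin on a cart in front of the work surface, level with it; the furniture and walls round the work are solid. World frame = base frame: x ahead of the robot, y to its left, z up, the work surface at z = 0. Lengths are in m, angles in rad, forces in N, time in s.
With the tool pointing down it reaches from about 0.35 to 0.725 m from the base axis. Payload 4.3 kg.
Tool frame: the origin (TCP) lies on the centre line of the jaws, within the pads' length; the fingertips stand 8 mm ahead of it and the grasp point (between the pads) lies 11 mm behind it (ctrl.tip_reach is the distance from the TCP to the fingertips, in m); z points along the fingers, y is the direction in which the jaws open and shut (so a half turn about z gives the same grasp; the last joint's range is limited). The gripper opens to 85 mm and grips with 20 to 120 N. Pads are 22 mm wide; open, the fingers measure 114 mm over their backs; the gripper's body (76 mm by 85 mm) begins 54 mm behind the grasp point. The pads swing forward as they close: fully open they stand 13 mm farther back than shut.
Start: joints at [1.227, 0.377, 0.081, 1.274, 0, 1.46], TCP at [0.133, 0.559, 0.239] pointing down, gripper open.
Joint ranges: [-2.72, 2.72], [-0.84, 1.66], [-1.02, 1.22], [-1.77, 2.12], [-1.37, 1.28], [-3.14, 3.14]. Speed limits (rad/s): [2.57, 2.57, 3.14, 3.14, 3.14, 3.14].

### API

Orientations are given as a 3x3 rotation matrix whose columns are the frame's x, y, z axes.
In Python, from cell import monitor, optics, workorder, ctrl gives the robot as it stands. The module is installed in compiled form; this text tells all that it offers.
- The arm moves only by the shell command python3 -m crank 'ROWS' [FORCE]. ROWS is JSON, a list of rows, each a list of 7 numbers: the opening, from 0 (shut) to 1 (fully open), then the shift along the tool's x, y, z in mm, then the turn, a rotation vector about the tool's x, y, z in degrees. A call has 1 to 8 rows; each row shifts and turns the commanded pose from where the row before left it, along the tool's axes as they then stand; what a row does not reach is not made up. A row lasts 1/12 s, in which the tool goes at most 41.7 mm and 7.16 degrees, less where a joint would pass 70% of its speed; a pose out of reach is approached as far as the arm can. A call is refused whole if a number of a shift passes 41.7 or a number of a turn 7.16, either way. A call with a gripper value outside its range is refused whole. The fingers move at their own pace and stop on an object; FORCE is the grip in N (left out, the last holds). Time passes only in rows, so rows that do not move let the fingers close. It gives the time, the measured TCP pose, the force and the opening at its end, in the units of the state.
- monitor.read_state(): the state, without advancing time (a new reading comes with each control period).
- optics.camera(name): name is "side" or "top"; returns the picture (480x640x3 uint8, red, green, blue); there is no depth.
- optics.camera_info(name): a dict with "fovy" (degrees; the focal length in pixels is half the picture's height over the tangent of half this angle, whatever the lens; pixels are square), "cx", "cy" (the principal point, pixels), "R" (3x3) and "t" (3): a world point X has camera coordinates R X + t. Camera axes: x right, y down, z forward; pixel columns grow to the right and rows downward; lengths in m; the calibration is good to about 2 mm. A picture is of the moment at which its call begins. camera_info takes no time and is no camera call.
- workorder.close_job(): hands the job in, once; it reports no verdict.
The state is a dict: "t": time; "joint_positions": joint angles; "qvel": joint speeds; "effort": joint torques, N m; "eef_pos": TCP position; "orientation": TCP orientation; "force": force on the tool from outside, world axes, zero at the start; "wrist_torque": the same for the moment, N m; "grip_width": opening from 0.0 (shut) to 1.0 (fully open).
Only numpy, scipy, OpenCV 4.12 (cv2) and the standard library are available. Lean on these libraries where they do the work, as an engineer would, in place of code of your own. Each camera call takes 0.05 s, during which the arm holds its last target.

### The job

The lock ring that clamps the screen in the sample mill is only hand-tight. Press the black release key on the front of the mill so that the lid springs ajar, swing the lid gently right back until it rests on its stop, then set both prongs of the pin spanner fully into the two holes of the ring and turn the ring clockwise (seen from above) until it is tight against its stop. Lift the spanner out and lay it flat on the worktop, prongs down as it lay before, leave the lid open, and disturb nothing else.

Things in the scene. Friction and masses are not known exactly. Their poses are not given: they have to be found in the camera images.
- release_key (a point): top middle of the black ribbed key (36 mm wide, 40 mm front to back) on the mill's front edge; z up, x toward the mill's back (key at rest). Sprung rocker: 99 mm above the worktop; pressed straight down here by 6 to 7 mm (about 4 N; it bottoms at 9 mm) it frees the lid, which pops up. The catch nose, 21 mm behind this point, stands 13 mm higher: keep off it
- lid_hinge (a point): point on the lid's hinge axis at the back of the mill, 97 mm above the worktop, 95 mm behind the ring's axis; x toward the mill's back, y along the hinge axis, z up. The mill is a fixed white box, 262 x 186 mm, with a grey deck 85 mm above the worktop, its front toward the robot
- lid_lip (a point): middle of the front edge of the lid's smooth steel finger lip (56 mm wide, 6 mm thick), 172 mm from the hinge axis, 7 mm above its level when shut. The lid is a round grey hood, 120 mm across, 58 mm high; the lip juts from its lower front
- lid (a joint): rad: 0 shut and latched; after release a sprung lifter holds it at about 0.69, its lip 108 mm higher than shut; 1.75 open on its stop. A finger lowered before the lip, tip a little below it, can push it back and up (under 3 N). From about 1.3 on its weight carries it, damped, and it stays on the stop
- ring_center (a point): centre of the lock ring's upper face, on its vertical axis, 135 mm above the worktop; y points from hole_b to hole_a, z up. Plain steel ring, 84 mm across, 44 mm bore, 12 mm thick, under the lid on the mill's round neck (98 mm across, its top 15 mm below this face)
- hole_a (a point): mouth of one spanner hole in the ring's upper face: 10.4 mm wide, right through the ring, 32 mm from its axis
- hole_b (a point): mouth of the other hole, opposite and alike; the holes are 64 mm apart
- lock_ring (a joint): rad, grows clockwise seen from above; starts at 0 to 0.3, tight on its stop at 1.10, where the black line on the ring meets the one on the front of the neck. Stays where left; takes about 0.6 N m to turn. With the spanner's grip over the mill's front (within about 0.8 rad of the robot's side) the turn is clear of all else
- spanner_grip (a point): centre of the spanner's grey moulded grip (90 x 20 x 26 mm), half-way up; x toward the forked steel head, y across, z up. The spanner (0.26 kg, 190 mm long, head 82 mm wide) lies level, prongs down, grip toward the robot, to the left or right of the mill
- spanner_head (a point): midway between the prongs at the fork's underside, 90 mm ahead of spanner_grip and 3 mm lower. Prongs: 7 mm thick, round-ended, 10 mm long, 32 mm to either side (y). Fully engaged, the fork rests on the ring's face with this point on ring_center and its y along the line of the holes, either way round; the grip's underside is then 40 mm above the deck
- tongs: steel crucible tongs, 247 x 69 x 12 mm, lying on the other side of the mill from the spanner; leave alone. Origin: middle of the underside
- beaker: glass beaker, 70 mm across, 100 mm high, at the back on the left; leave alone. Origin: middle of the underside
- flask: conical flask, 79 mm across, 125 mm high, at the back on the right; leave alone. Origin: middle of the underside
Mind the look-alikes: they are no part of the job. Leave any pink look-alike of the part that bears spanner_grip alone.

How it is judged:
On the way, in this order (a step that is already met when the one before it is completed fails the run):
1. the catch is released and the lid has popped up ajar (value of joint lid above 0.3 rad), for 0.1 s.
2. the lid is swung right back and rests on its stop (value of joint lid above 1.68 rad and velocity of joint lid below 0.1 rad/s), for 0.2 s.
3. both prongs are fully in the ring's holes (horizontal distance between spanner_head and ring_center below 0.004 m and z of spanner_head in the frame of ring_center below 0.003 m and angle between the y axis of spanner_head and the y axis of ring_center, either way round below 0.12 rad), for 0.2 s.
4. the ring is turned to its stop with both prongs still in the holes (value of joint lock_ring above 1.05 rad and horizontal distance between spanner_head and ring_center below 0.005 m and z of spanner_head in the frame of ring_center below 0.005 m), for 0.2 s.
At the end, for the whole second after the job is handed in: The ring is within 0.05 rad of its tight stop, the lid stands open (past 1.6 rad), and the spanner lies released and still on the worktop, prongs down, level within 0.12 rad, the centre of its grip less than 20 mm above the worktop (value of joint lock_ring above 1.05 rad and value of joint lid above 1.6 rad and height (world z) of spanner_grip below 0.02 m and angle between spanner_grip's own z axis and vertical below 0.12 rad and linear speed of spanner below 0.02 m/s); the robot touches nothing.
It fails at once if the lid is flung open (faster than 5 rad/s) (velocity of joint lid above 5 rad/s).
It fails at once if the tongs are moved by more than 30 mm (distance of tongs from where it was at the start of the episode above 0.03 m).
It fails at once if the beaker is moved by more than 30 mm (distance of beaker from where it was at the start of the episode above 0.03 m).
It fails at once if the flask is moved by more than 30 mm (distance of flask from where it was at the start of the episode above 0.03 m).
It also fails if it takes over 72 s, if anything falls off the work surface, if the arm or the gripper's body presses on something with over 40 N, if the wrist force passes 120 N, or if a joint passes its speed limit or range.

## Working session

There is one attempt and no reset: what is moved stays moved. The work goes in short steps, Python scripts to look and compute and a shell command to move; the robot and the scene stay as the last step left them, time stands still between calls to the robot, and variables do not carry over. Pictures are saved under pics/ and viewed, and the job is handed in when it is done.

```bash
ls; mkdir -p pics
python3 - <<'E'
from cell import monitor, optics, workorder, ctrl
import cv2,json
s=monitor.read_state();print(s, ctrl.tip_reach)
for n in("side","top"):
    cv2.imwrite(f"pics/{n}0.png",optics.camera(n)[:,:,::-1]);print(n,optics.camera_info(n))
E
```

```text
pics
{'t': 0.0, 'joint_positions': array([ 1.22670729e+00,  3.78063952e-01,  7.96238545e-02,  1.27437942e+00,
       -2.98321367e-05,  1.46051166e+00]), 'qvel': array([-0.00102091, -0.00119552,  0.00175577,  0.00087198,  0.00091045,
        0.00056312]), 'effort': array([ 1.40861299e-03, -4.63603663e+01,  2.69874877e+01,  2.08237628e-02,
        1.01005276e-05,  1.06417897e-05]), 'eef_pos': array([0.13299543, 0.55875686, 0.23835954]), 'orientation': array([[-9.72791983e-01,  2.31679368e-01, -6.54418322e-04],
       [ 2.31680212e-01,  9.72790118e-01, -1.91466159e-03],
       [ 1.93024090e-04, -2.01418322e-03, -9.99997953e-01]]), 'force': array([-1.0227961 , -0.84699906,  0.13732715]), 'wrist_torque': array([ 0.05338724,  0.04695998, -0.02120486]), 'grip_width': 1.0027896423371478} 0.008
side {'fovy': 43.13515173744486, 'cx': 297.7026543034583, 'cy': 237.2889664966201, 'R': array([[ 0.98529794, -0.17018905,  0.01495514],
       [-0.05607647, -0.40484988, -0.91266204],
       [ 0.16137968,  0.8984054 , -0.40844136]]), 't': array([-0.57299053,  0.13347689,  1.17839687])}
top {'fovy': 44.819828327644906, 'cx': 316.0771980839975, 'cy': 248.15526219206492, 'R': array([[ 0.03209755, -0.99948419,  0.00105327],
       [-0.97640609, -0.03158153, -0.2136206 ],
       [ 0.21354368,  0.00582828, -0.97691613]]), 't': array([0.02841402, 0.59796242, 1.19554889])}
```

View pics/side0.png

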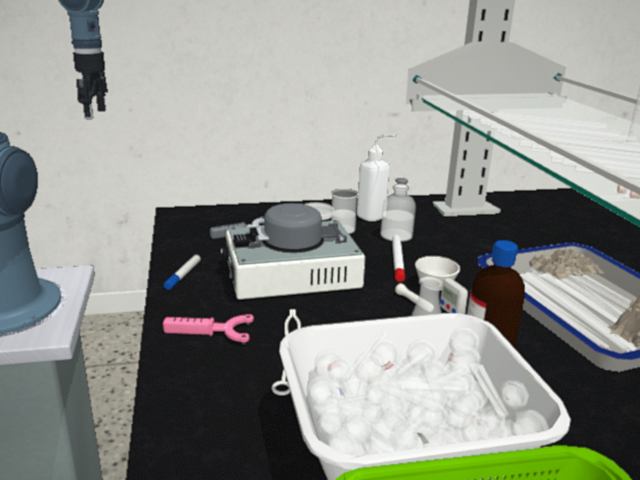

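View pics/top0.png

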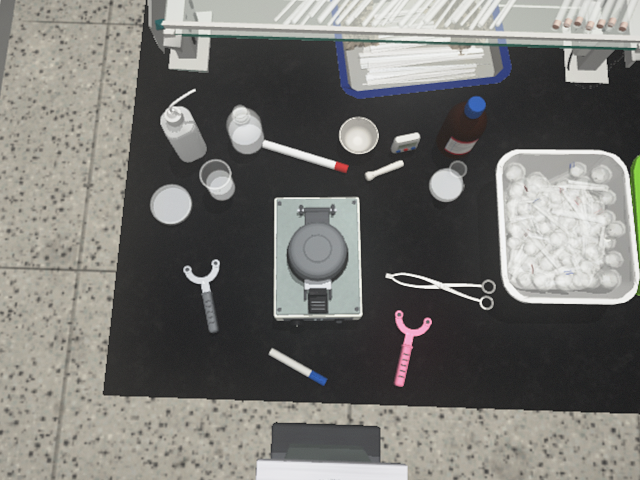

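The top view shows the mill around (318,258), the key around (318,300), the grey spanner at left around (205,295), and the pink look-alike at (410,345). The tongs are to the right of the mill. I'll zoom in next.

```bash
cat > h.py <<'E'
import numpy as np,cv2
from cell import monitor, optics
def K(n):
    i=optics.camera_info(n);f=240/np.tan(np.radians(i['fovy'])/2);return f,i['cx'],i['cy'],np.array(i['R']),np.array(i['t'])
def back(n,u,v,z):
    f,cx,cy,R,t=K(n);d=R.T@np.array([(u-cx)/f,(v-cy)/f,1]);c=-R.T@t
    return c+d*(z-c[2])/d[2]
def proj(n,X):
    f,cx,cy,R,t=K(n);c=R@np.array(X)+t;return np.array([cx+f*c[0]/c[2],cy+f*c[1]/c[2]])
def tri(u1,v1,u2,v2):
    A=[];b=[]
    for n,u,v in(('side',u1,v1),('top',u2,v2)):
        f,cx,cy,R,t=K(n)
        for r,k in((0,(u-cx)/f),(1,(v-cy)/f)):
            A.append(R[r]-k*R[2]);b.append(k*t[2]-t[r])
    return np.linalg.lstsq(np.array(A),np.array(b),rcond=None)[0]
def crop(src,x0,y0,w,h,s,out):
    im=cv2.imread(src)[y0:y0+h,x0:x0+w];cv2.imwrite(out,cv2.resize(im,None,fx=s,fy=s,interpolation=cv2.INTER_CUBIC))
def snap(n,out):
    cv2.imwrite(out,optics.camera(n)[:,:,::-1])
def tcp():
    s=monitor.read_state();return s
E
python3 -c "
from h import *
crop('pics/top0.png',265,190,105,140,5,'pics/c1.png')
crop('pics/top0.png',170,250,70,90,6,'pics/c2.png')
crop('pics/side0.png',200,190,170,120,4,'pics/c3.png')
"
```

```text
(no output)
```

View pics/c1.png

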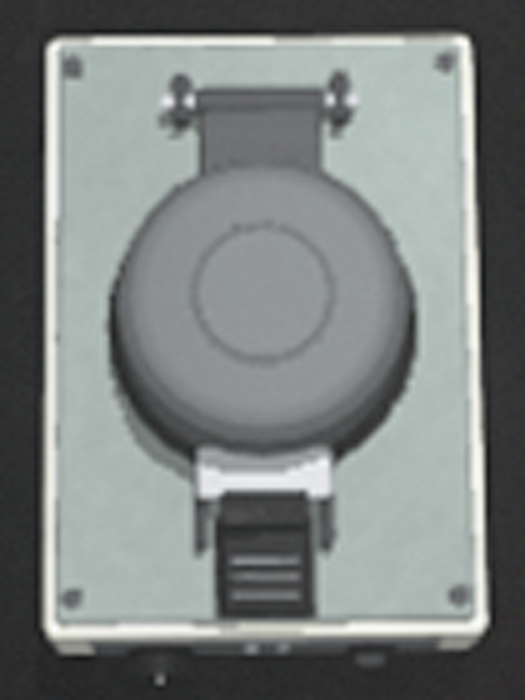

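View pics/c2.png

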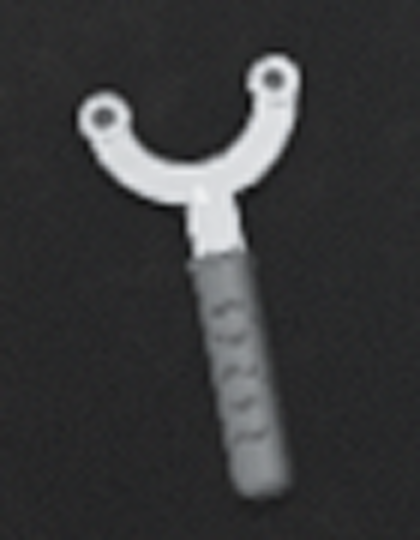

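View pics/c3.png

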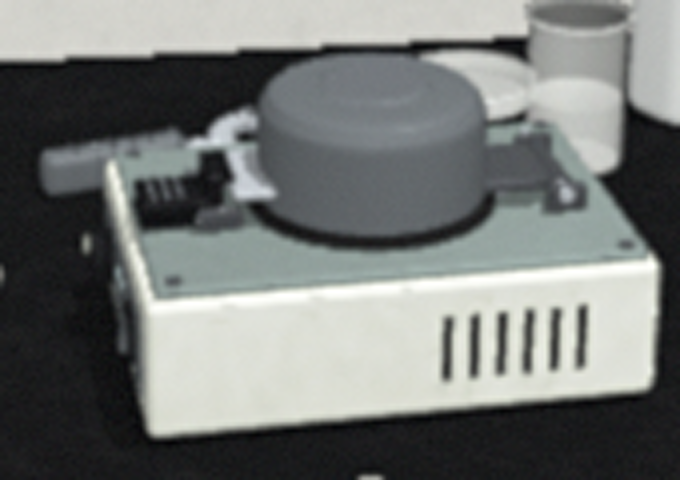

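Run:
```python
from h import *
np.set_printoptions(precision=4,suppress=True)
for n in("side","top"):
    f,cx,cy,R,t=K(n);print(n,-R.T@t)
P=lambda x,y,x0=265,y0=190,s=5:((x+.5)/s-.5+x0,(y+.5)/s-.5+y0)
for nm,p in dict(TL=(47,38),TR=(470,38),BL=(45,632),BR=(488,630)).items(): print(nm,back('top',*P(*p),.085))
for nm,p,z in [('keyL',(218,600),.099),('keyR',(314,600),.099),('keytopback',(266,525),.099),('keybot',(266,615),.099),('rib',(264,577),.099),('hingeL',(180,100),.097),('hingeR',(342,100),.097),('domeL',(112,310),.12),('domeR',(414,310),.12),('lip',(264,497),.107)]:
    print(nm,back('top',*P(*p),z))
S=lambda x,y:P(x,y,170,250,6)
# spanner
for nm,p,z in[('pa',(104,117),.02),('pb',(273,78),.02),('gf',(222,255),.026),('gb',(260,490),.026)]: print(nm,back('top',*S(*p),z))
C=lambda x,y:P(x,y,200,190,4)
for nm,p in [('FL',(107,160)),('FR',(150,300)),('BR',(658,262))]:print(nm,back('side',*C(*p),.085))
```

```text
side [ 0.3819 -1.1022  0.6117]
top [0.3276 0.0403 1.2957]
TL [0.7025 0.1425 0.085 ]
TR [ 0.7084 -0.0411  0.085 ]
BL [0.4453 0.1311 0.085 ]
BR [ 0.4521 -0.0528  0.085 ]
keyL [0.4594 0.0595 0.099 ]
keyR [0.4606 0.02   0.099 ]
keytopback [0.491  0.0407 0.099 ]
keybot [0.4538 0.0396 0.099 ]
rib [0.4695 0.0409 0.099 ]
hingeL [0.673  0.0833 0.097 ]
hingeR [0.6752 0.014  0.097 ]
domeL [0.5754 0.1071 0.12  ]
domeR [ 0.5794 -0.0176  0.12  ]
lip [0.5015 0.0419 0.107 ]
pa [0.5495 0.3337 0.02  ]
pb [0.5663 0.2721 0.02  ]
gf [0.4987 0.2851 0.026 ]
gb [0.4139 0.2652 0.026 ]
FL [0.4431 0.1179 0.085 ]
FR [ 0.4526 -0.0545  0.085 ]
BR [ 0.7068 -0.048   0.085 ]
```

Run:
```python
from h import *
im=cv2.imread('pics/top0.png')
a=cv2.resize(im[250:345,160:250],None,fx=6,fy=6,interpolation=cv2.INTER_CUBIC)
b=cv2.resize(im[300:395,380:445],None,fx=6,fy=6,interpolation=cv2.INTER_CUBIC)
o=np.hstack([a,b[:570]]);o=np.clip((o/255.)**.45*255,0,255).astype('uint8')
o=cv2.resize(o,None,fx=.85,fy=.85);print(o.shape);cv2.imwrite('pics/c4.png',o)
```

```text
(484, 790, 3)
```

View pics/c4.png

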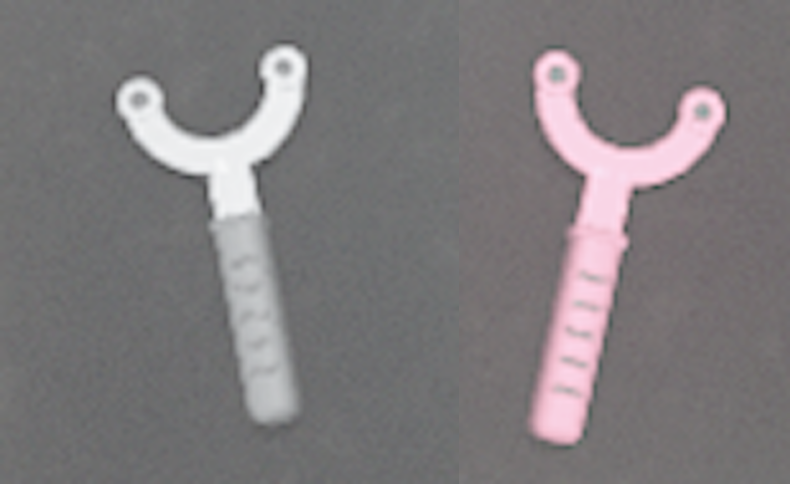

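```bash
cat >> h.py <<'E'
from scipy.spatial.transform import Rotation as Ro
def plan(p,R,N,p0=None,R0=None):
    s=monitor.read_state()
    p0=s['eef_pos'] if p0 is None else p0; R0=s['orientation'] if R0 is None else R0
    rel=np.array(R0).T@np.array(R);pr=np.array(R0).T@(np.array(p)-p0)
    r=Ro.from_matrix(rel).as_rotvec()/N;E=Ro.from_rotvec(r).as_matrix()
    M=sum(np.linalg.matrix_power(E,k) for k in range(N))
    d=np.linalg.solve(M,pr)
    print(N,'x',np.round(d*1000,1).tolist()+np.round(np.degrees(r),2).tolist())
def Rt(yaw,tilt=0):
    # yaw: heading (x->y) of 'forward'; tool x=-forward, y=left, z=down; tilt: tool z leans forward
    R=np.array([[-1,0,0],[0,1,0],[0,0,-1.]])
    return Ro.from_euler('z',yaw).as_matrix()@Ro.from_euler('y',-tilt).as_matrix()@R
E
python3 - <<'E'
from h import *
R=Rt(.042,np.radians(15));print(R)
for N in(20,24):plan([.470,.041,.150],R,N)
E
```

```text
[[-0.965074   -0.04198765  0.2585908 ]
 [-0.04055696  0.99911813  0.0108672 ]
 [-0.25881905  0.         -0.96592583]]
20 x [-18.8, -24.1, 6.7, -0.11, -0.75, -0.78]
24 x [-15.7, -20.1, 5.6, -0.09, -0.62, -0.65]
```

```bash
python3 -m crank '[[0,-15.7,-20.1,5.6,-0.09,-0.62,-0.65],[0,-15.7,-20.1,5.6,-0.09,-0.62,-0.65],[0,-15.7,-20.1,5.6,-0.09,-0.62,-0.65],[0,-15.7,-20.1,5.6,-0.09,-0.62,-0.65],[0,-15.7,-20.1,5.6,-0.09,-0.62,-0.65],[0,-15.7,-20.1,5.6,-0.09,-0.62,-0.65],[0,-15.7,-20.1,5.6,-0.09,-0.62,-0.65],[0,-15.7,-20.1,5.6,-0.09,-0.62,-0.65]]' 
python3 -m crank '[[0,-15.7,-20.1,5.6,-0.09,-0.62,-0.65],[0,-15.7,-20.1,5.6,-0.09,-0.62,-0.65],[0,-15.7,-20.1,5.6,-0.09,-0.62,-0.65],[0,-15.7,-20.1,5.6,-0.09,-0.62,-0.65],[0,-15.7,-20.1,5.6,-0.09,-0.62,-0.65],[0,-15.7,-20.1,5.6,-0.09,-0.62,-0.65],[0,-15.7,-20.1,5.6,-0.09,-0.62,-0.65],[0,-15.7,-20.1,5.6,-0.09,-0.62,-0.65]]'
python3 - <<'E'
from h import *
plan([.470,.041,.150],Rt(.042,np.radians(15)),8)
E
```

```text
t: 0.77
eef_pos: [0.227, 0.3758, 0.1979]
orientation: [[-0.986, 0.141, 0.087], [0.141, 0.99, -0.005], [-0.087, 0.008, -0.996]]
force: [0.5, -0.0, 0.5]
grip_width: 0.001
t: 1.43
eef_pos: [0.34, 0.2031, 0.1678]
orientation: [[-0.984, 0.05, 0.174], [0.051, 0.999, 0.0], [-0.173, 0.009, -0.985]]
force: [0.2, 0.8, -0.2]
grip_width: 0.001
8 x [-15.6, -20.1, 5.5, -0.08, -0.62, -0.66]
```

```bash
python3 -m crank '[[0,-15.6,-20.1,5.5,-0.08,-0.62,-0.66],[0,-15.6,-20.1,5.5,-0.08,-0.62,-0.66],[0,-15.6,-20.1,5.5,-0.08,-0.62,-0.66],[0,-15.6,-20.1,5.5,-0.08,-0.62,-0.66],[0,-15.6,-20.1,5.5,-0.08,-0.62,-0.66],[0,-15.6,-20.1,5.5,-0.08,-0.62,-0.66],[0,-15.6,-20.1,5.5,-0.08,-0.62,-0.66],[0,-15.6,-20.1,5.5,-0.08,-0.62,-0.66]]'
python3 - <<'E'
from h import *
print(monitor.read_state()['eef_pos'])
snap('top','pics/t1.png');snap('side','pics/s1.png')
crop('pics/t1.png',265,220,105,120,5,'pics/t1c.png')
crop('pics/s1.png',200,160,120,100,6,'pics/s1c.png')
E
```

```text
t: 2.1
eef_pos: [0.4696, 0.0413, 0.1502]
orientation: [[-0.965, -0.042, 0.258], [-0.04, 0.999, 0.011], [-0.258, 0.0, -0.966]]
force: [-0.1, 0.6, -0.6]
grip_width: -0.002
[0.46956179 0.04126526 0.15018424]
```

View pics/t1c.png

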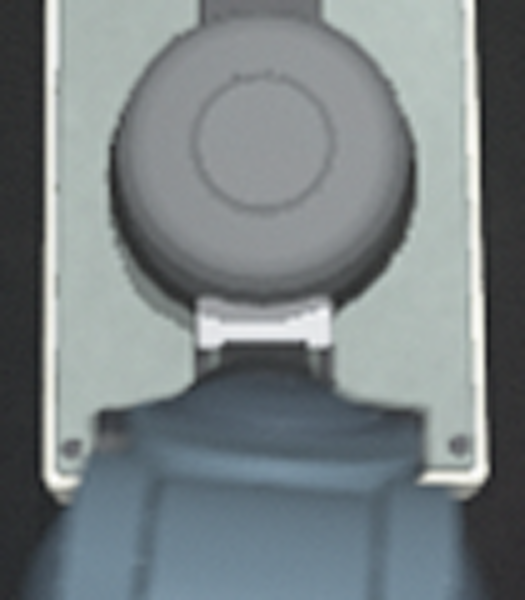

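View pics/s1c.png

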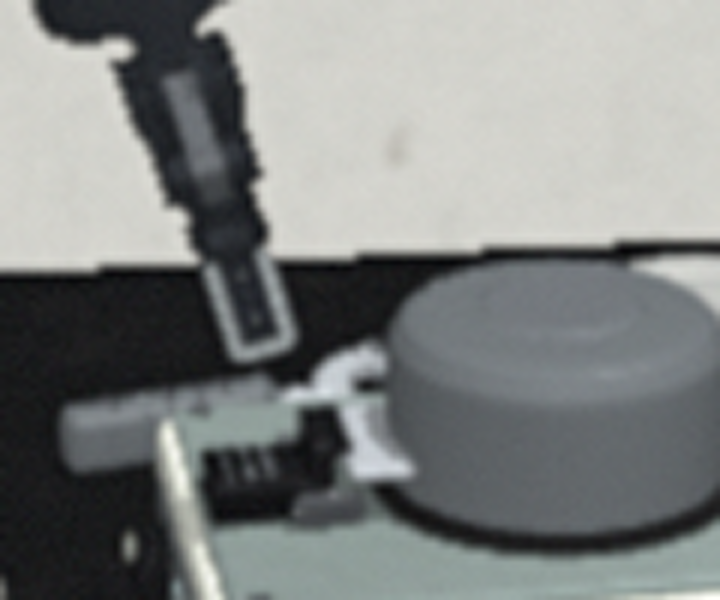

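```bash
python3 -m crank '[[0,4.4,0,11.2,0,0,0],[0,4.4,0,11.2,0,0,0],[0,4.4,0,11.2,0,0,0],[0,0,0,0,0,0,0]]' 
python3 -m crank '[[0,1,0,3.9,0,0,0],[0,0.5,0,1.9,0,0,0],[0,0,0,0,0,0,0]]'
```

```text
t: 2.53
eef_pos: [0.4621, 0.0429, 0.1121]
orientation: [[-0.967, -0.042, 0.252], [-0.04, 0.999, 0.012], [-0.253, 0.001, -0.968]]
force: [-0.5, 0.3, 0.0]
grip_width: 0.001
t: 2.78
eef_pos: [0.4656, 0.0426, 0.109]
orientation: [[-0.965, -0.042, 0.259], [-0.04, 0.999, 0.011], [-0.259, 0.0, -0.966]]
force: [0.3, 0.3, 0.0]
grip_width: 0.004
```

```bash
python3 -m crank '[[0,0.5,0,1.9,0,0,0],[0,0.5,0,1.9,0,0,0],[0,0,0,0,0,0,0],[0,0,0,0,0,0,0]]'
python3 - <<'E'
from h import *
snap('side','pics/s2.png');crop('pics/s2.png',200,150,120,100,6,'pics/s2c.png')
E
```

```text
t: 3.12
eef_pos: [0.466, 0.0424, 0.1052]
orientation: [[-0.965, -0.041, 0.259], [-0.04, 0.999, 0.011], [-0.259, 0.0, -0.966]]
force: [-0.8, 1.0, 0.8]
grip_width: 0.004
```

View pics/s2c.png

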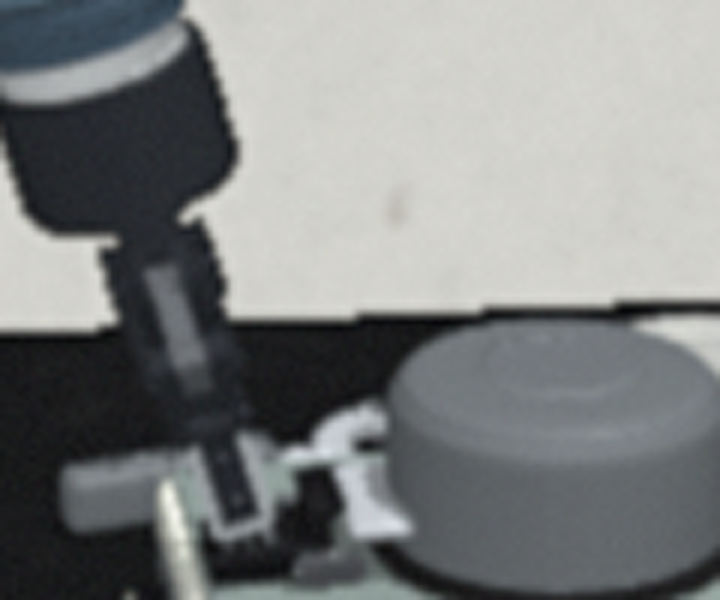

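Finger is on the key (tip at about (240,530) in the crop), clear of the nose at (310,500). I'll keep pressing.

```bash
python3 -m crank '[[0,0.5,0,1.9,0,0,0],[0,0.5,0,1.9,0,0,0],[0,0,0,0,0,0,0],[0,0,0,0,0,0,0]]' ; python3 -m crank '[[0,0.5,0,1.9,0,0,0],[0,0,0,0,0,0,0],[0,0,0,0,0,0,0]]'
python3 - <<'E'
from h import *
snap('side','pics/s3.png');crop('pics/s3.png',200,150,120,100,6,'pics/s3c.png')
E
```

```text
t: 3.5
eef_pos: [0.4659, 0.0423, 0.1011]
orientation: [[-0.965, -0.041, 0.259], [-0.04, 0.999, 0.011], [-0.259, 0.0, -0.966]]
force: [-0.4, 0.8, 2.4]
grip_width: 0.001
t: 3.75
eef_pos: [0.466, 0.0423, 0.0993]
orientation: [[-0.965, -0.041, 0.259], [-0.04, 0.999, 0.011], [-0.259, 0.0, -0.966]]
force: [-0.9, 0.9, 5.4]
grip_width: -0.003
```

View pics/s3c.png

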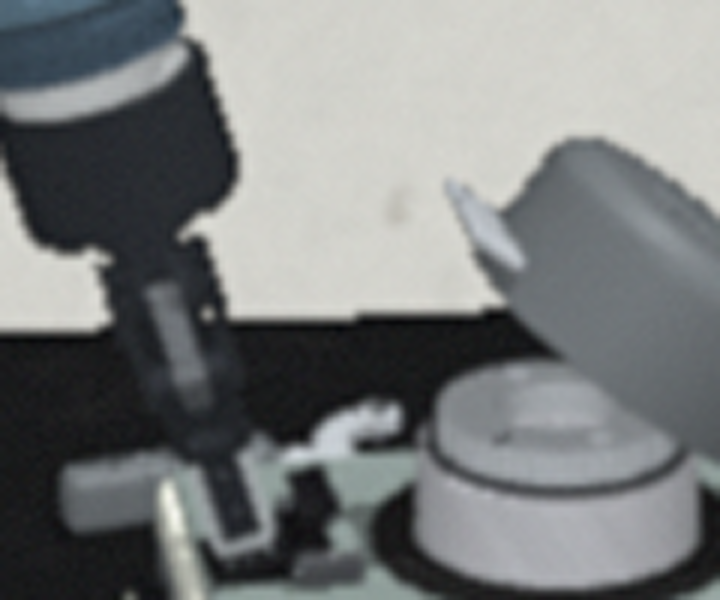

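```bash
python3 -m crank '[[0,-5.5,0,-20.5,0,0,0],[0,-5.5,0,-20.5,0,0,0],[0,-5.5,0,-20.5,0,0,0],[0,-5.5,0,-20.5,0,0,0],[0,-5.5,0,-20.5,0,0,0],[0,0,0,0,0,0,0]]' ; python3 -m crank '[[0,-11.6,0,3.1,0,0,0],[0,-11.6,0,3.1,0,0,0],[0,-11.6,0,3.1,0,0,0],[0,-11.6,0,3.1,0,0,0],[0,-9,0,2.4,0,0,0],[0,0,0,0,0,0,0]]'
python3 - <<'E'
from h import *
snap('side','pics/s4.png');crop('pics/s4.png',200,120,150,120,5,'pics/s4c.png')
snap('top','pics/t4.png');crop('pics/t4.png',265,190,105,140,4,'pics/t4c.png')
E
```

```text
t: 4.3
eef_pos: [0.4679, 0.0419, 0.2091]
orientation: [[-0.964, -0.041, 0.264], [-0.04, 0.999, 0.01], [-0.264, -0.001, -0.964]]
force: [1.2, 0.2, -0.2]
grip_width: -0.004
t: 4.8
eef_pos: [0.5249, 0.0446, 0.2041]
orientation: [[-0.965, -0.041, 0.258], [-0.04, 0.999, 0.011], [-0.258, 0.0, -0.966]]
force: [0.2, -0.2, 0.6]
grip_width: 0.001
```

View pics/s4c.png

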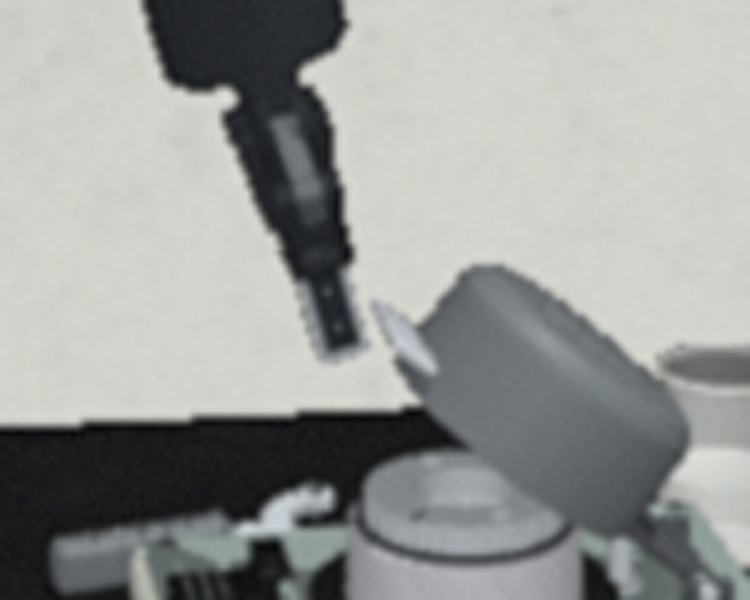

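View pics/t4c.png

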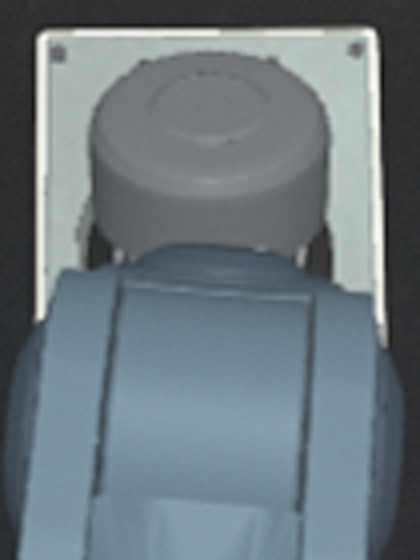

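```bash
python3 -m crank '[[0,-9.7,0,2.6,0,0,0],[0,-11.7,0,-5.1,0,0,0],[0,-12,0,-6.1,0,0,0],[0,-11.5,0,-4.2,0,0,0],[0,-11.2,0,-3.2,0,0,0],[0,-11,0,-2.2,0,0,0],[0,-10.7,0,-1.3,0,0,0],[0,0,0,0,0,0,0]]'
python3 - <<'E'
from h import *
snap('side','pics/s5.png');crop('pics/s5.png',200,120,150,120,5,'pics/s5c.png')
E
```

```text
t: 5.57
eef_pos: [0.5952, 0.0475, 0.2452]
orientation: [[-0.964, -0.041, 0.261], [-0.04, 0.999, 0.011], [-0.261, 0.0, -0.965]]
force: [0.5, 0.2, 0.9]
grip_width: -0.003
```

View pics/s5c.png

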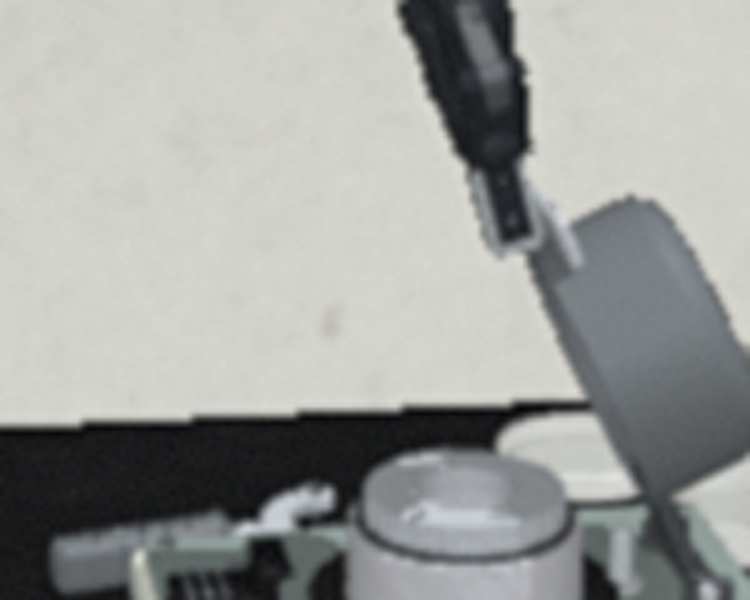

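```bash
python3 -m crank '[[0,-8.5,0,-0.8,0,0,0],[0,-8.5,0,-0.8,0,0,0],[0,-8.2,0,0.1,0,0,0],[0,-8.2,0,0.1,0,0,0],[0,-8,0,1.1,0,0,0],[0,0,0,0,0,0,0],[0,0,0,0,0,0,0]]'
python3 - <<'E'
from h import *
snap('side','pics/s6.png');crop('pics/s6.png',200,120,150,120,5,'pics/s6c.png')
E
```

```text
t: 6.2
eef_pos: [0.6328, 0.0492, 0.2548]
orientation: [[-0.965, -0.041, 0.258], [-0.04, 0.999, 0.011], [-0.258, 0.0, -0.966]]
force: [-0.9, -0.9, -0.1]
grip_width: -0.001
```

View pics/s6c.png

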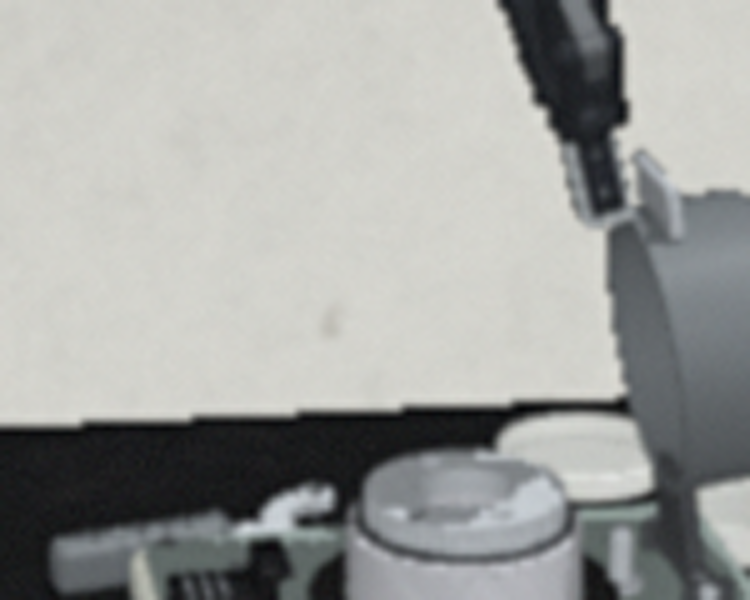

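```bash
python3 -m crank '[[0,12,0,-3.1,0,0,0],[0,29,0,-7.8,0,0,0],[0,29,0,-7.8,0,0,0],[0,29,0,-7.8,0,0,0],[0,29,0,-7.8,0,0,0],[0,29,0,-7.8,0,0,0],[0,29,0,-7.8,0,0,0],[0,0,0,0,0,0,0]]'
python3 - <<'E'
from h import *
snap('side','pics/s7.png');crop('pics/s7.png',200,120,180,135,4,'pics/s7c.png')
snap('top','pics/t7.png');crop('pics/t7.png',260,140,115,150,4,'pics/t7c.png')
E
```

```text
t: 6.92
eef_pos: [0.434, 0.0415, 0.2537]
orientation: [[-0.967, -0.041, 0.253], [-0.04, 0.999, 0.011], [-0.254, 0.001, -0.967]]
force: [-0.6, 0.3, -0.6]
grip_width: 0.005
```

View pics/s7c.png

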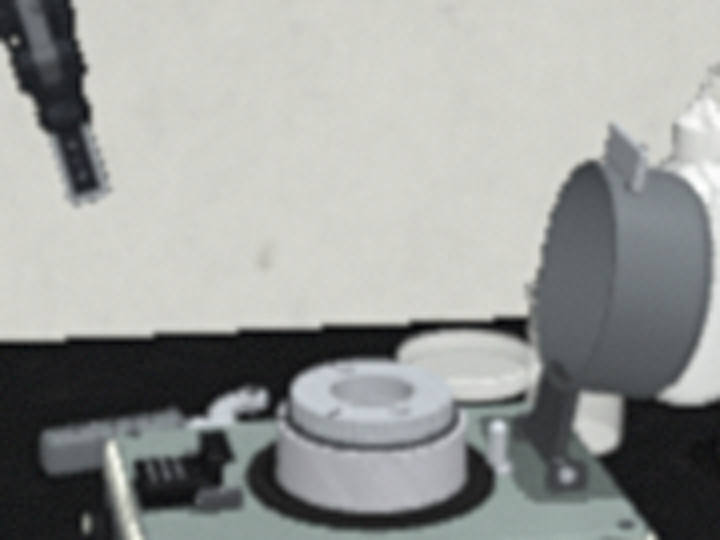

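View pics/t7c.png

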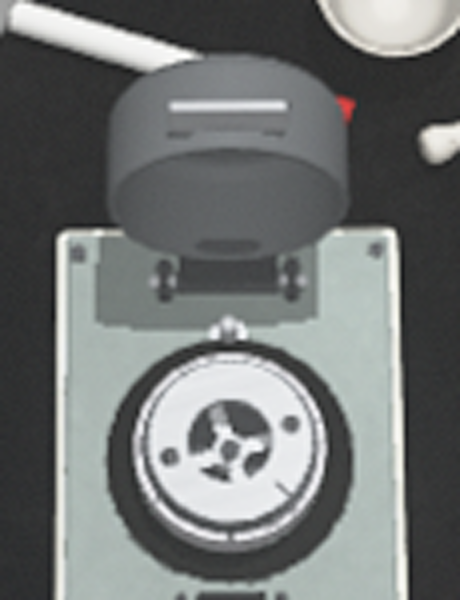

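Run:
```python
from h import *
np.set_printoptions(precision=4,suppress=True)
crop('pics/t7.png',288,220,60,65,9,'pics/t7r.png')
P=lambda x,y,x0,y0,s:((x+.5)/s-.5+x0,(y+.5)/s-.5+y0)
print('lip',tri(*P(612,125,200,120,4),*P(228,103,260,140,4)))
for p in((170,456),(290,424)):print(back('top',*P(*p,260,140,4),.135))
```

```text
lip [0.7034 0.0512 0.2732]
[0.569  0.0753 0.135 ]
[0.5877 0.0146 0.135 ]
```

View pics/t7r.png

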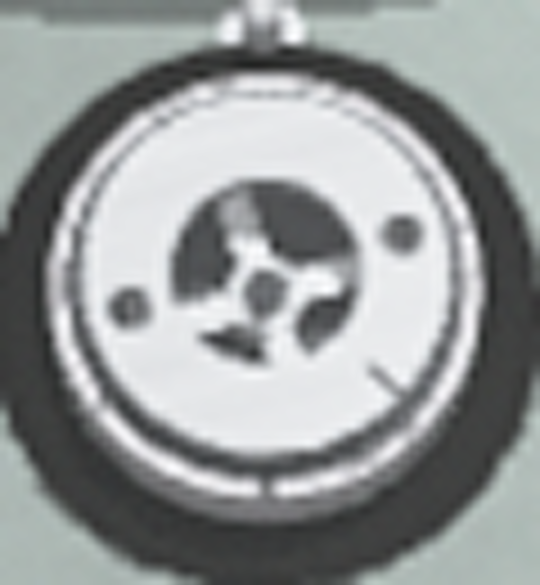

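Run:
```python
from h import *
plan([.464,.2775,.09],Rt(.26),8)
plan([.464,.2775,.09],Rt(.26),12)
```

```text
8 x [-4.0, 29.1, 21.4, -0.2, 1.87, -1.56]
12 x [-2.8, 19.4, 14.3, -0.14, 1.25, -1.04]
```

```bash
python3 -m crank '[[0.6,-4,29.1,21.4,-0.2,1.87,-1.56],[0.6,-4,29.1,21.4,-0.2,1.87,-1.56],[0.6,-4,29.1,21.4,-0.2,1.87,-1.56],[0.6,-4,29.1,21.4,-0.2,1.87,-1.56],[0.6,-4,29.1,21.4,-0.2,1.87,-1.56],[0.6,-4,29.1,21.4,-0.2,1.87,-1.56],[0.6,-4,29.1,21.4,-0.2,1.87,-1.56],[0.6,-4,29.1,21.4,-0.2,1.87,-1.56]]' ; python3 -m crank '[[0.6,0,0,0,0,0,0],[0.6,0,0,0,0,0,0]]'
python3 - <<'E'
from h import *
s=monitor.read_state();print(s['grip_width'])
snap('side','pics/s8.png');crop('pics/s8.png',180,120,200,135,4,'pics/s8c.png')
snap('top','pics/t8.png');crop('pics/t8.png',160,140,215,200,3,'pics/t8c.png')
plan([.464,.2775,.0115],Rt(.26),4)
E
```

```text
t: 7.68
eef_pos: [0.4664, 0.2798, 0.0884]
orientation: [[-0.966, -0.259, -0.0], [-0.259, 0.966, -0.0], [0.0, -0.0, -1.0]]
force: [-0.5, 0.1, -0.0]
grip_width: 0.602
t: 7.85
eef_pos: [0.4648, 0.2787, 0.0874]
orientation: [[-0.966, -0.26, -0.003], [-0.26, 0.966, -0.002], [0.004, -0.001, -1.0]]
force: [-0.5, 0.1, -0.1]
grip_width: 0.602
0.6022213915225445
4 x [0.4, 0.1, 19.6, -0.01, 0.0, 0.0]
```

View pics/s8c.png

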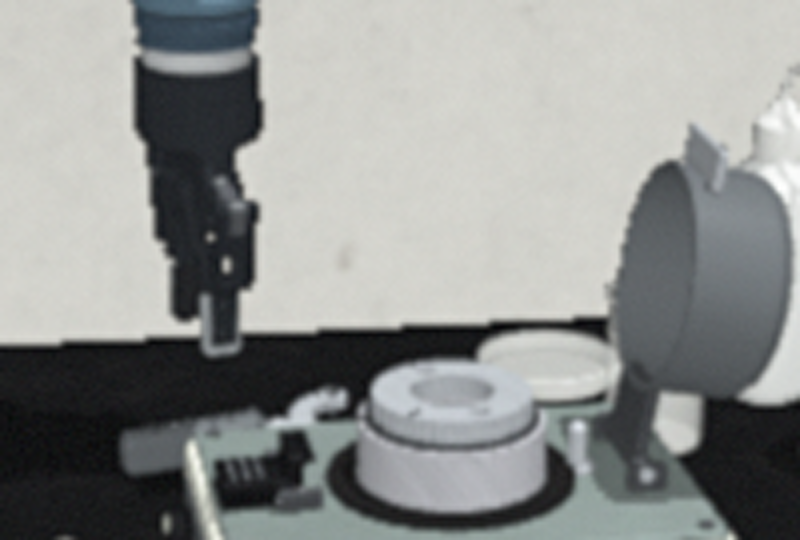

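View pics/t8c.png

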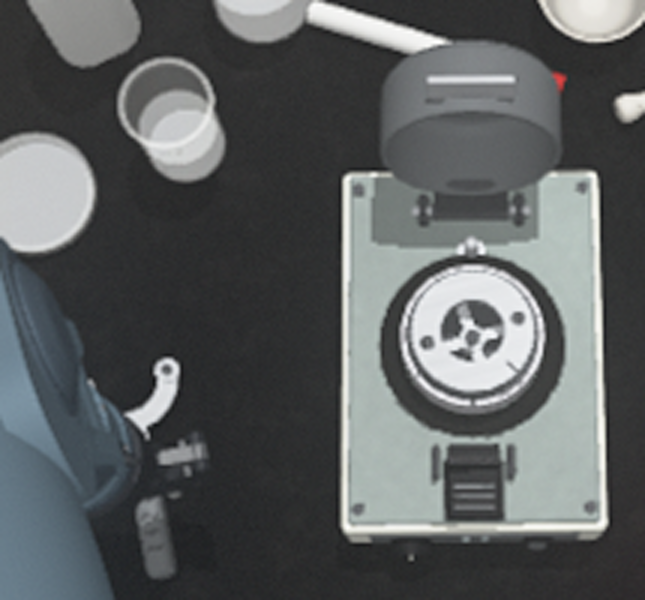

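```bash
python3 -m crank '[[0.6,0.3,0,20,0,0,0],[0.6,0.3,0,20,0,0,0],[0.6,0.3,0,20,0,0,0],[0.6,0,0,15.5,0,0,0],[0.6,0,0,0,0,0,0]]' 60; python3 -m crank '[[0.1,0,0,0,0,0,0],[0,0,0,0,0,0,0],[0,0,0,0,0,0,0],[0,0,0,0,0,0,0],[0,0,0,0,0,0,0],[0,0,0,0,0,0,0]]' 60
```

```text
t: 8.37
eef_pos: [0.4628, 0.2754, 0.0131]
orientation: [[-0.967, -0.255, -0.003], [-0.255, 0.967, -0.002], [0.003, -0.001, -1.0]]
force: [0.6, -0.5, 0.4]
grip_width: 0.603
t: 8.87
eef_pos: [0.4657, 0.2777, 0.0166]
orientation: [[-0.966, -0.257, 0.003], [-0.257, 0.966, 0.001], [-0.003, -0.0, -1.0]]
force: [-0.3, -1.6, 6.3]
grip_width: 0.214
```

```bash
python3 -m crank '[[0,0,0,-6,0,0,0],[0,0,0,-15,0,0,0],[0,0,0,-25,0,0,0],[0,0,0,-25,0,0,0],[0,0,0,-25,0,0,0],[0,0,0,-25,0,0,0],[0,0,0,-25,0,0,0],[0,0,0,0,0,0,0]]' 60;python3 -m crank '[[0,0,0,0,0,0,0],[0,0,0,0,0,0,0]]'
python3 - <<'E'
from h import *
s=monitor.read_state();print(s['grip_width'],s['eef_pos'],s['orientation'])
snap('side','pics/s9.png');crop('pics/s9.png',180,100,200,135,4,'pics/s9c.png')
snap('top','pics/t9.png');crop('pics/t9.png',160,200,120,120,5,'pics/t9c.png')
E
```

```text
t: 9.53
eef_pos: [0.4669, 0.2787, 0.1662]
orientation: [[-0.966, -0.258, 0.008], [-0.257, 0.966, 0.003], [-0.008, 0.001, -1.0]]
force: [1.6, 0.1, -1.8]
grip_width: 0.219
t: 9.7
eef_pos: [0.4633, 0.2771, 0.1597]
orientation: [[-0.966, -0.257, -0.002], [-0.257, 0.966, -0.001], [0.002, -0.001, -1.0]]
force: [-0.1, -0.0, -1.8]
grip_width: 0.221
0.2205549617270339 [0.46334408 0.27706504 0.15968917] [[-9.66311247e-01 -2.57371645e-01 -1.55241629e-03]
 [-2.57370407e-01  9.66312353e-01 -9.53671605e-04]
 [ 1.74556707e-03 -5.21997586e-04 -9.99998340e-01]]
```

View pics/s9c.png

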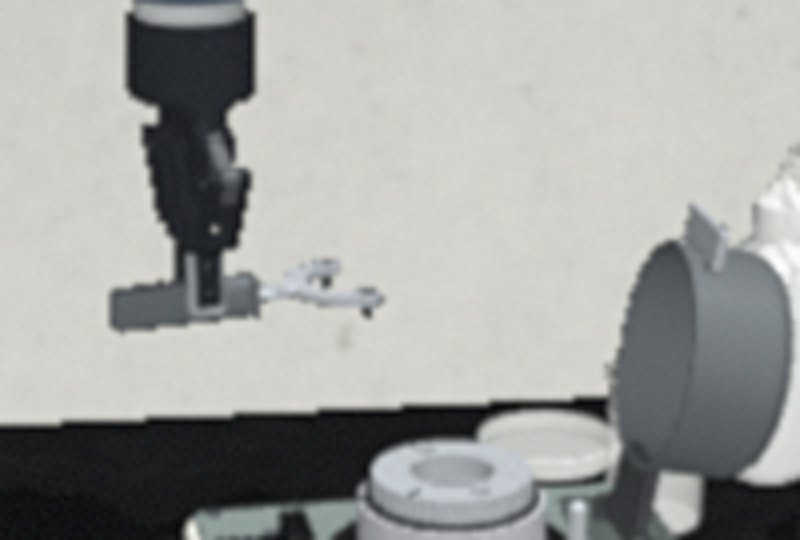

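View pics/t9c.png

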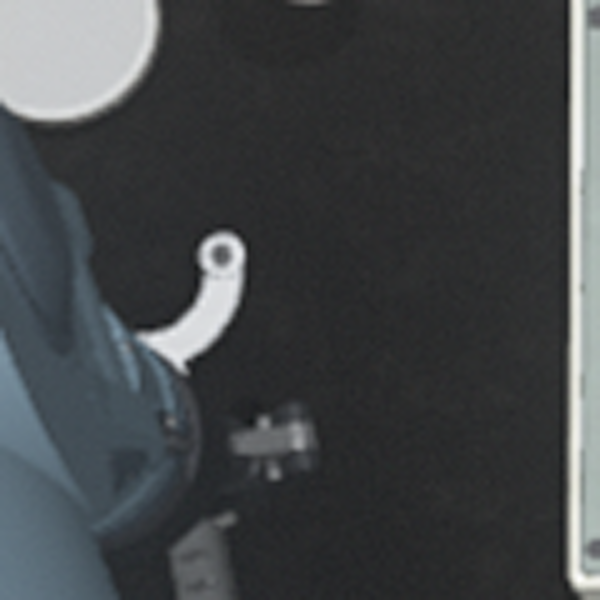

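Run:
```python
from h import *
crop('pics/s9.png',200,155,85,40,9,'pics/s9d.png')
```

```text
(no output)
```

View pics/s9d.png

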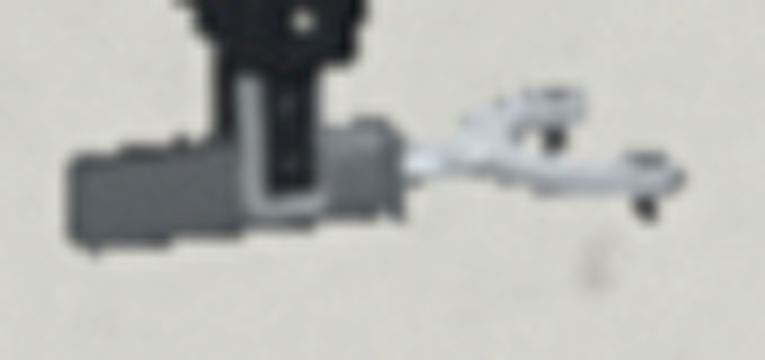

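```bash
cat >> h.py <<'E'
from scipy.optimize import least_squares
def PX(x,y,x0,y0,s):return np.array([(x+.5)/s-.5+x0,(y+.5)/s-.5+y0])
def fit(obs,x0,h=.0055,rollw=.01,pitchw=.1):
    # obs: (cam, local pt, pixel); x=[px,py,pz,yaw,pitch,roll]
    def RR(x):return Ro.from_euler('ZYX',x[3:6]).as_matrix()
    def f(x):
        r=[]
        for n,l,p in obs: r+=list((proj(n,x[:3]+RR(x)@np.array(l))-p)/.3)
        return r+[x[4]/pitchw,x[5]/rollw]
    s=least_squares(f,x0);return s.x,s.fun*.3
E
python3 - <<'E'
from h import *
np.set_printoptions(precision=4,suppress=True)
S=lambda x,y:PX(x,y,200,155,9)
T=lambda x,y:PX(x,y,160,200,5)
h=.0055
obs=[('side',(0,-.032,-.01),S(645,218)),('side',(0,.032,-.01),S(553,150)),('side',(0,-.032,h),S(648,160)),('side',(0,.032,h),S(555,97)),('top',(0,-.032,h),T(221,254))]
x,r=fit(obs,[.56,.30,.15,.26,0,0]);print(x,r)
s=monitor.read_state();R=s['orientation'];
yt=np.arctan2(R[1,0],R[0,0]) ;print('tool fwd yaw',np.arctan2(-R[1,0],-R[0,0]))
print('head in tool',R.T@(x[:3]-s['eef_pos']))
# initial
S2=lambda x,y:PX(x,y,170,250,6)
a=back('top',*S2(104,117),.0155);b=back('top',*S2(273,78),.0155);d=a-b;print('init head',(a+b)/2,np.arctan2(-d[0],d[1]),np.linalg.norm(d))
# ring
T2=lambda x,y:PX(x,y,288,220,9)
a=back('top',*T2(129,306),.135);b=back('top',*T2(402,233),.135);d=a-b;print('ring',(a+b)/2,np.arctan2(-d[0],d[1]),np.linalg.norm(d))
E
```

```text
[ 0.5538  0.3013  0.1552  0.2852  0.0719 -0.0042] [ 0.1748 -0.0643 -0.0711  0.005   0.2405  0.1353  0.0512 -0.1618 -0.0347
  0.3359  0.2157 -0.1246]
tool fwd yaw 0.26033492865879443
head in tool [-0.0945  0.0002  0.0031]
init head [0.5587 0.3038 0.0155] 0.2650554011544967 0.06408085140182705
ring [0.5786 0.0451 0.135 ] 0.2993343386151075 0.06417519576814018
```

Run:
```python
from h import *
s=monitor.read_state();p=s['eef_pos']+[0,0,-.011]
for pit in(-.05,0,.05,.1):
    for yaw in (.26,):
        d=Ro.from_euler('ZYX',[yaw,pit,0]).as_matrix()
        o=d[:,1]*-.01
        a=proj('side',p+o-.05*d[:,0]);b=proj('side',p+o+.03*d[:,0]);print(pit,(b-a)[1]/(b-a)[0],a,b)
print('obs slope bottom',(220-250)/(400-75),'top',(125-155)/(380-80))
im=cv2.imread('pics/s9.png',0)
c=im[155:195,200:285];e=cv2.Canny(cv2.resize(c,None,fx=4,fy=4,interpolation=cv2.INTER_CUBIC),60,120)
# bottom edge: for each column last dark row
pts=[]
for u in range(210,243):
    col=im[165:190,u].astype(float);k=[v for v in range(len(col)-1) if col[v]<160<=col[v+1]]
    if k: v=k[-1];pts.append((u,165+v+(160-col[v])/(col[v+1]-col[v])))
pts=np.array(pts);print(np.round(pts,2).tolist());print(np.polyfit(pts[:,0],pts[:,1],1))
```

```text
-0.05 -0.1782842367405407 [210.44958902 183.50898269] [242.76234474 177.7481277 ]
0 -0.12794923117056978 [210.37677446 182.49397114] [242.79107567 178.34658622]
0.05 -0.07777314589309238 [210.35563664 181.4708675 ] [242.79006342 178.94834009]
0.1 -0.027504491399329856 [210.38634003 180.4423223 ] [242.75934733 179.5519192 ]
obs slope bottom -0.09230769230769231 top -0.1
[[210.0, 182.89], [211.0, 182.55], [212.0, 182.33], [213.0, 182.32], [214.0, 182.31], [215.0, 182.31], [216.0, 182.36], [217.0, 182.4], [218.0, 182.27], [219.0, 181.57], [220.0, 181.3], [221.0, 181.3], [222.0, 181.31], [223.0, 181.33], [224.0, 181.38], [225.0, 181.39], [226.0, 181.26], [227.0, 180.57], [228.0, 180.31], [229.0, 180.28], [230.0, 180.3], [231.0, 180.34], [232.0, 180.38], [233.0, 180.44], [234.0, 180.31], [235.0, 179.56], [236.0, 179.31], [237.0, 179.31], [238.0, 179.29], [239.0, 179.3], [240.0, 179.36], [241.0, 179.26], [242.0, 178.71]]
[-1.22539107e-01  2.08590939e+02]
```

Run:
```python
from h import *
np.set_printoptions(precision=4,suppress=True)
S=lambda x,y:PX(x,y,200,155,9)
T=lambda x,y:PX(x,y,160,200,5)
h=.0055
obs=[('side',(0,-.032,-.01),S(645,218)),('side',(0,.032,-.01),S(553,150)),('side',(0,-.032,h),S(648,160)),('side',(0,.032,h),S(555,97)),('top',(0,-.032,h),T(221,254))]
s=monitor.read_state();R=s['orientation']
for w in(.05,.02,.01):
  x,r=fit(obs,[.56,.30,.15,.26,0,0],pitchw=w);print(x,r[:10])
  print('head in tool',R.T@(x[:3]-s['eef_pos']))
  d=Ro.from_euler('ZYX',x[3:]).as_matrix()
  for xx in (-.135,-.06):print(proj('side',x[:3]+d@[xx,-.01,-.01]))
```

```text
[ 0.5538  0.3013  0.1552  0.2866  0.047  -0.0039] [ 0.2787 -0.0726  0.0004 -0.0042  0.1974  0.1388 -0.0204 -0.1606 -0.0396
  0.387 ]
head in tool [-0.0945  0.0003  0.0031]
[214.6513 180.83  ]
[244.7065 178.1394]
[ 0.5538  0.3014  0.1552  0.2885  0.0138 -0.0036] [ 0.4182 -0.0869  0.0953 -0.0194  0.1405  0.1466 -0.1167 -0.1558 -0.0463
  0.4551]
head in tool [-0.0945  0.0003  0.0031]
[214.846  182.6839]
[244.8466 178.9387]
[ 0.5538  0.3014  0.1552  0.289   0.0039 -0.0035] [ 0.4597 -0.0919  0.1233 -0.0245  0.1238  0.1495 -0.1455 -0.1537 -0.0483
  0.4753]
head in tool [-0.0945  0.0003  0.0031]
[214.9157 183.2317]
[244.8933 179.1747]
```

Run:
```python
from h import *
plan([.4874,.0184,.180],Rt(.285),16)
```

```text
16 x [2.8, -16.0, -1.3, -0.0, -0.01, -0.09]
```

```bash
python3 -m crank '[[0,2.8,-16,-2.6,0,0,-0.09],[0,2.8,-16,-2.6,0,0,-0.09],[0,2.8,-16,-2.6,0,0,-0.09],[0,2.8,-16,-2.6,0,0,-0.09],[0,2.8,-16,-2.6,0,0,-0.09],[0,2.8,-16,-2.6,0,0,-0.09],[0,2.8,-16,-2.6,0,0,-0.09],[0,2.8,-16,-2.6,0,0,-0.09]]';  python3 -m crank '[[0,2.8,-16,0,0,0,-0.09],[0,2.8,-16,0,0,0,-0.09],[0,2.8,-16,0,0,0,-0.09],[0,2.8,-16,0,0,0,-0.09],[0,2.8,-16,0,0,0,-0.09],[0,2.8,-16,0,0,0,-0.09],[0,2.8,-16,0,0,0,-0.09],[0,2.8,-16,0,0,0,-0.09]]'
python3 -m crank '[[0,0,0,0,0,0,0],[0,0,0,0,0,0,0],[0,0,0,0,0,0,0]]'
python3 - <<'E'
from h import *
snap('side','pics/s10.png');crop('pics/s10.png',210,175,110,80,7,'pics/s10c.png')
snap('top','pics/t10.png');crop('pics/t10.png',285,215,70,70,8,'pics/t10c.png')
E
```

```text
t: 10.47
eef_pos: [0.4748, 0.147, 0.1797]
orientation: [[-0.963, -0.27, -0.004], [-0.27, 0.963, -0.001], [0.004, -0.0, -1.0]]
force: [0.6, -0.1, -2.2]
grip_width: 0.22
t: 11.13
eef_pos: [0.4884, 0.018, 0.1797]
orientation: [[-0.96, -0.282, -0.004], [-0.282, 0.96, -0.0], [0.004, 0.001, -1.0]]
force: [0.3, -0.6, -2.9]
grip_width: 0.217
t: 11.38
eef_pos: [0.4888, 0.0192, 0.1804]
orientation: [[-0.96, -0.282, -0.003], [-0.282, 0.96, 0.0], [0.003, 0.001, -1.0]]
force: [0.2, 0.0, -2.9]
grip_width: 0.218
```

View pics/s10c.png

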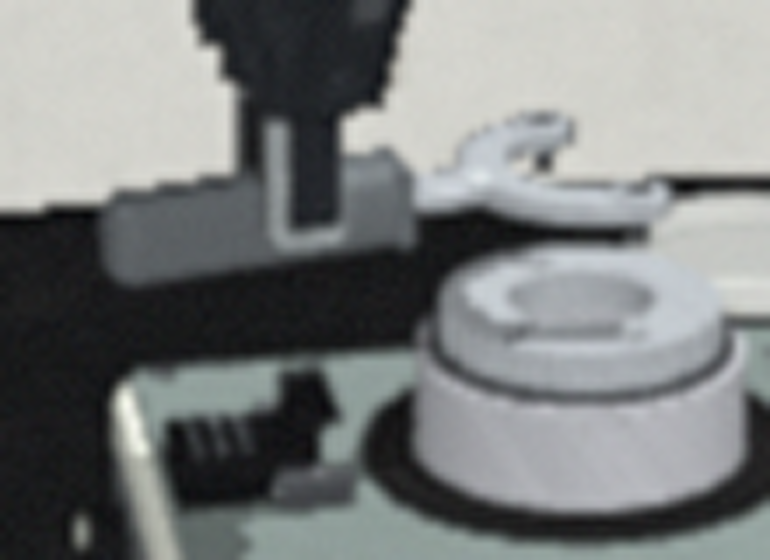

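View pics/t10c.png

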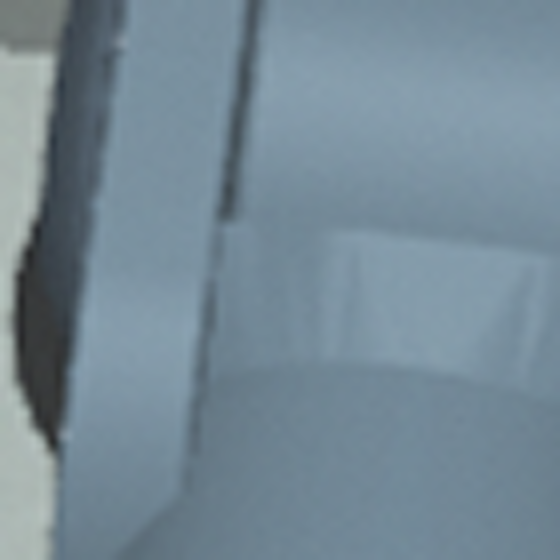

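Run:
```python
from h import *
plan([.52,.15,.180],Rt(-1.2),14)
```

```text
14 x [1.8, 10.4, 0.1, -0.0, -0.01, 6.08]
```

```bash
python3 -m crank '[[0,1.8,10.4,0,0,0,6.08],[0,1.8,10.4,0,0,0,6.08],[0,1.8,10.4,0,0,0,6.08],[0,1.8,10.4,0,0,0,6.08],[0,1.8,10.4,0,0,0,6.08],[0,1.8,10.4,0,0,0,6.08],[0,1.8,10.4,0,0,0,6.08]]';python3 -m crank '[[0,1.8,10.4,0,0,0,6.08],[0,1.8,10.4,0,0,0,6.08],[0,1.8,10.4,0,0,0,6.08],[0,1.8,10.4,0,0,0,6.08],[0,1.8,10.4,0,0,0,6.08],[0,1.8,10.4,0,0,0,6.08],[0,1.8,10.4,0,0,0,6.08]]';python3 -m crank '[[0,0,0,0,0,0,0],[0,0,0,0,0,0,0],[0,0,0,0,0,0,0],[0,0,0,0,0,0,0]]'
python3 - <<'E'
from h import *
s=monitor.read_state();print(s['eef_pos'],s['orientation'])
snap('side','pics/s11.png');crop('pics/s11.png',210,140,130,110,6,'pics/s11c.png')
snap('top','pics/t11.png');crop('pics/t11.png',240,200,120,100,6,'pics/t11c.png')
E
```

```text
t: 12.07
eef_pos: [0.4791, 0.0917, 0.1812]
orientation: [[-0.896, 0.445, -0.001], [0.445, 0.896, -0.0], [0.001, -0.001, -1.0]]
force: [-0.4, 0.5, -2.6]
grip_width: 0.217
t: 12.65
eef_pos: [0.5204, 0.1512, 0.1811]
orientation: [[-0.359, 0.933, -0.001], [0.933, 0.359, -0.0], [0.0, -0.001, -1.0]]
force: [0.2, -0.2, -2.3]
grip_width: 0.218
t: 12.98
eef_pos: [0.52, 0.1496, 0.1812]
orientation: [[-0.364, 0.932, -0.001], [0.932, 0.364, -0.001], [-0.0, -0.001, -1.0]]
force: [0.2, 1.2, -2.5]
grip_width: 0.217
[0.51998131 0.14958135 0.18117151] [[-3.63675137e-01  9.31525115e-01 -1.16409159e-03]
 [ 9.31525820e-01  3.63674570e-01 -6.74248594e-04]
 [-2.04728991e-04 -1.32958882e-03 -9.99999095e-01]]
```

View pics/s11c.png

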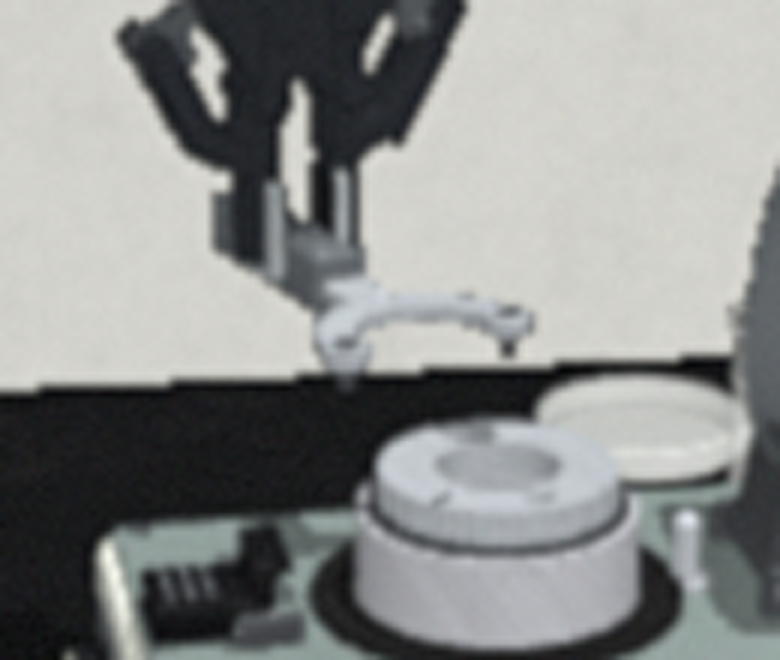

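View pics/t11c.png

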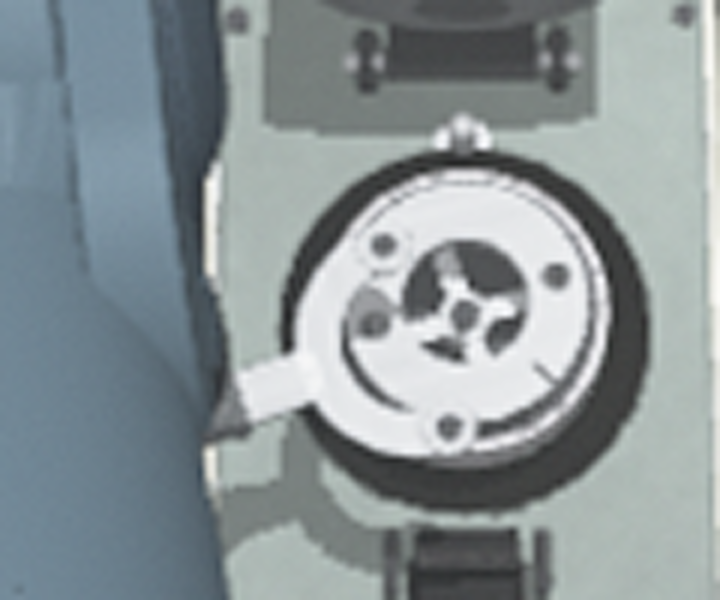

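Run:
```python
from h import *
np.set_printoptions(precision=4,suppress=True)
s=monitor.read_state();R=s['orientation'];p=s['eef_pos']
im=cv2.cvtColor(cv2.imread('pics/t11.png'),cv2.COLOR_BGR2GRAY).astype(float)
def cen(u,v,r=2.6):
    for _ in range(6):
        ys,xs=np.mgrid[int(v)-4:int(v)+6,int(u)-4:int(u)+6]
        w=np.clip(200-im[int(v)-4:int(v)+6,int(u)-4:int(u)+6],0,None)*(np.hypot(xs-u,ys-v)<r)
        u,v=(w*xs).sum()/w.sum(),(w*ys).sum()/w.sum()
    return u,v
E=[cen(*PX(384,245,240,200,6)),cen(*PX(450,428,240,200,6))]
H=[cen(*PX(374,322,240,200,6)),cen(*PX(556,275,240,200,6))]
im=cv2.cvtColor(cv2.imread('pics/t7.png'),cv2.COLOR_BGR2GRAY).astype(float)
H2=[cen(*PX(129,306,288,220,9)),cen(*PX(402,233,288,220,9))]
print(E,H,H2)
for hz in(.1826,.1836,.1846):
    a,b=[back('top',*e,hz) for e in E];d=a-b;m=(a+b)/2
    print(hz,m,np.linalg.norm(d),'head in tool',R.T@(m-p),'rel yaw',np.arctan2(-d[0],d[1])-np.arctan2(-R[1,0],-R[0,0]))
for h in(H,H2):
    a,b=[back('top',*e,.135) for e in h];d=a-b;print('ring',(a+b)/2,np.arctan2(-d[0],d[1]),np.linalg.norm(d))
S=lambda x,y:PX(x,y,210,140,6)
h=.0055
obs=[('side',(0,-.032,-.01),S(347,380)),('side',(0,.032,-.01),S(508,353)),('side',(0,-.032,h),S(345,345)),('side',(0,.032,h),S(512,318)),('top',(0,.032,h),np.array(E[0])),('top',(0,-.032,h),np.array(E[1]))]
x,r=fit(obs,[.55,.06,.18,-1.2,0,0],pitchw=.05);print(x,r);print(R.T@(x[:3]-p))
```

```text
[(np.float64(303.4437689969605), np.float64(240.3981762917933)), (np.float64(314.3895870736086), np.float64(270.79533213644527))] [(np.float64(301.8405633802817), np.float64(253.29183098591548)), (np.float64(332.2450980392157), np.float64(245.4812091503268))] [(np.float64(301.8380758807588), np.float64(253.7649051490515)), (np.float64(332.24448078495504), np.float64(245.48487326246934))]
0.1826 [0.5558 0.0605 0.1826] 0.06428289993035807 head in tool [-0.0958  0.0009 -0.0013] rel yaw 0.002387425602119908
0.1836 [0.5556 0.0605 0.1836] 0.06422514652420502 head in tool [-0.0957  0.0007 -0.0023] rel yaw 0.00238742560212013
0.1846 [0.5554 0.0605 0.1846] 0.06416739311805209 head in tool [-0.0957  0.0005 -0.0033] rel yaw 0.002387425602119908
ring [0.5789 0.0451 0.135 ] 0.28931775931412973 0.06415551964330599
ring [0.5784 0.0451 0.135 ] 0.30399132582591143 0.06440961839886032
[ 0.5551  0.061   0.1767 -1.21    0.0853 -0.0097] [-0.0809  0.682   0.15    0.2681  0.5807 -0.4053 -0.0404 -0.6817  0.1819
  0.3357 -0.2436  0.2583  0.5121 -0.2905]
[-0.0951  0.0004  0.0046]
```

Run:
```python
from h import *
plan([.4873,.0164,.170],Rt(.298),14)
```

```text
14 x [-2.8, -10.4, 0.8, -0.0, -0.0, -6.13]
```

```bash
python3 -m crank '[[0,-2.8,-10.4,0.8,0,0,-6.13],[0,-2.8,-10.4,0.8,0,0,-6.13],[0,-2.8,-10.4,0.8,0,0,-6.13],[0,-2.8,-10.4,0.8,0,0,-6.13],[0,-2.8,-10.4,0.8,0,0,-6.13],[0,-2.8,-10.4,0.8,0,0,-6.13],[0,-2.8,-10.4,0.8,0,0,-6.13]]';python3 -m crank '[[0,-2.8,-10.4,0.8,0,0,-6.13],[0,-2.8,-10.4,0.8,0,0,-6.13],[0,-2.8,-10.4,0.8,0,0,-6.13],[0,-2.8,-10.4,0.8,0,0,-6.13],[0,-2.8,-10.4,0.8,0,0,-6.13],[0,-2.8,-10.4,0.8,0,0,-6.13],[0,-2.8,-10.4,0.8,0,0,-6.13]]';python3 -m crank '[[0,0,0,0,0,0,0],[0,0,0,0,0,0,0],[0,0,0,0,0,0,0],[0,0,0,0,0,0,0]]'
python3 - <<'E'
from h import *
plan([.4873,.0164,.170],Rt(.298),1)
snap('side','pics/s12.png');crop('pics/s12.png',210,175,110,80,7,'pics/s12c.png')
E
```

```text
t: 13.67
eef_pos: [0.4773, 0.089, 0.1758]
orientation: [[-0.902, 0.431, -0.001], [0.431, 0.902, -0.001], [0.0, -0.001, -1.0]]
force: [0.2, -0.4, -1.8]
grip_width: 0.223
t: 14.25
eef_pos: [0.4874, 0.0157, 0.1702]
orientation: [[-0.954, -0.299, -0.001], [-0.299, 0.954, -0.001], [0.001, -0.0, -1.0]]
force: [-0.6, -0.3, -3.2]
grip_width: 0.22
t: 14.58
eef_pos: [0.4874, 0.017, 0.1702]
orientation: [[-0.956, -0.293, -0.001], [-0.293, 0.956, -0.0], [0.001, -0.0, -1.0]]
force: [0.0, 0.2, -2.6]
grip_width: 0.216
1 x [0.3, -0.6, 0.2, -0.0, -0.05, -0.07]
```

View pics/s12c.png

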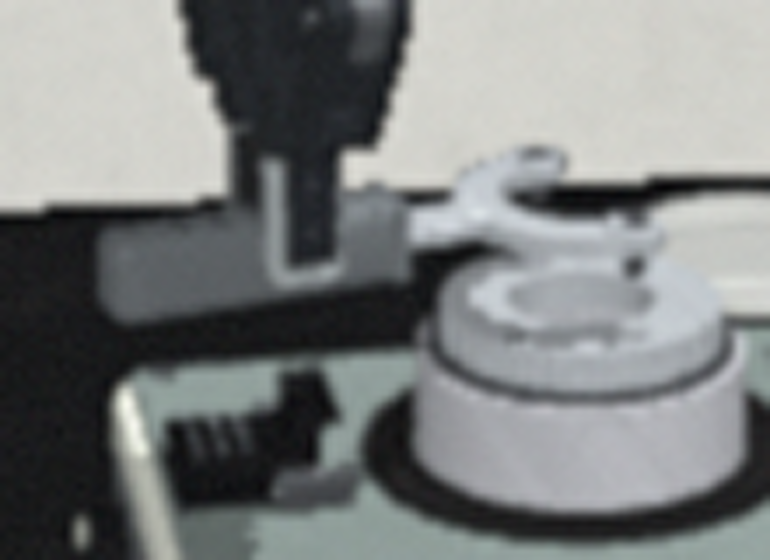

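```bash
python3 -m crank '[[0,0.2,-0.5,6,0,0,-0.05],[0,0,0,6,0,0,0],[0,0,0,4,0,0,0],[0,0,0,2,0,0,0],[0,0,0,2,0,0,0],[0,0,0,0,0,0,0],[0,0,0,0,0,0,0]]';python3 -m crank '[[0,0,0,2,0,0,0],[0,0,0,2,0,0,0],[0,0,0,0,0,0,0],[0,0,0,0,0,0,0]]'
python3 - <<'E'
from h import *
snap('side','pics/s13.png');crop('pics/s13.png',210,175,110,80,7,'pics/s13c.png')
E
```

```text
t: 15.22
eef_pos: [0.4878, 0.016, 0.15]
orientation: [[-0.956, -0.294, -0.001], [-0.294, 0.956, -0.0], [0.001, -0.0, -1.0]]
force: [-0.7, -0.0, -1.8]
grip_width: 0.219
t: 15.55
eef_pos: [0.4877, 0.016, 0.146]
orientation: [[-0.956, -0.294, -0.001], [-0.294, 0.956, -0.0], [0.001, -0.0, -1.0]]
force: [0.6, 0.7, -1.9]
grip_width: 0.216
```

View pics/s13c.png

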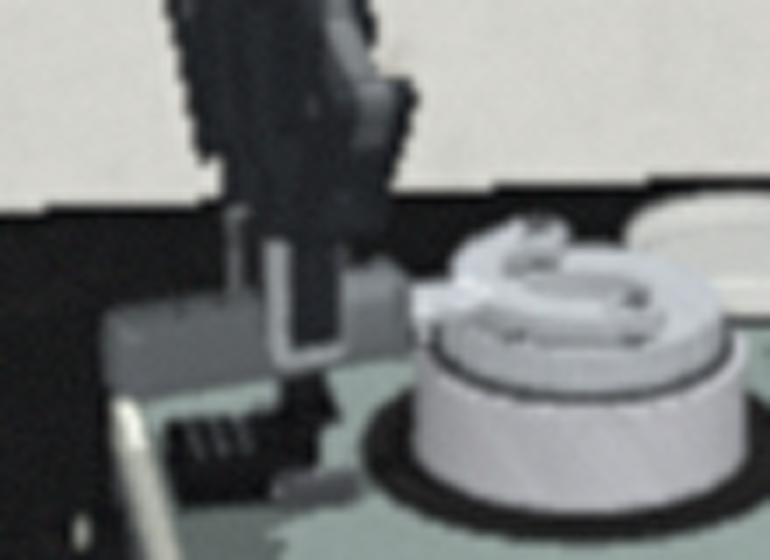

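```bash
python3 -m crank '[[0,0,0,2,0,0,0],[0,0,0,2,0,0,0],[0,0,0,0,0,0,0],[0,0,0,0,0,0,0]]';python3 -m crank '[[0,0,0,2,0,0,0],[0,0,0,0,0,0,0],[0,0,0,0,0,0,0]]'
```

```text
t: 15.93
eef_pos: [0.4879, 0.016, 0.1421]
orientation: [[-0.956, -0.294, -0.0], [-0.294, 0.956, -0.0], [0.0, -0.0, -1.0]]
force: [-0.3, -0.0, -1.0]
grip_width: 0.215
t: 16.18
eef_pos: [0.488, 0.0161, 0.1408]
orientation: [[-0.956, -0.294, 0.0], [-0.294, 0.956, -0.0], [-0.0, -0.001, -1.0]]
force: [-1.6, 0.1, 3.9]
grip_width: 0.216
```

```bash
python3 -m crank '[[0,0,0,1.5,0,0,0],[0,0,0,0,0,0,0],[0,0,0,0,0,0,0],[0,0,0,0,0,0,0]]'
python3 - <<'E'
from h import *
s=monitor.read_state();print(s['eef_pos'],s['force'],s['wrist_torque'])
snap('side','pics/s14.png');crop('pics/s14.png',210,175,110,80,7,'pics/s14c.png')
snap('top','pics/t14.png')
E
```

```text
t: 16.52
eef_pos: [0.4879, 0.016, 0.1398]
orientation: [[-0.956, -0.294, 0.001], [-0.294, 0.956, -0.001], [-0.0, -0.001, -1.0]]
force: [-4.8, -0.5, 7.9]
grip_width: 0.216
[0.48793765 0.01601019 0.139757  ] [-4.78702197 -0.52132172  7.91507705] [0.11792785 0.45139252 0.05312739]
```

View pics/s14c.png

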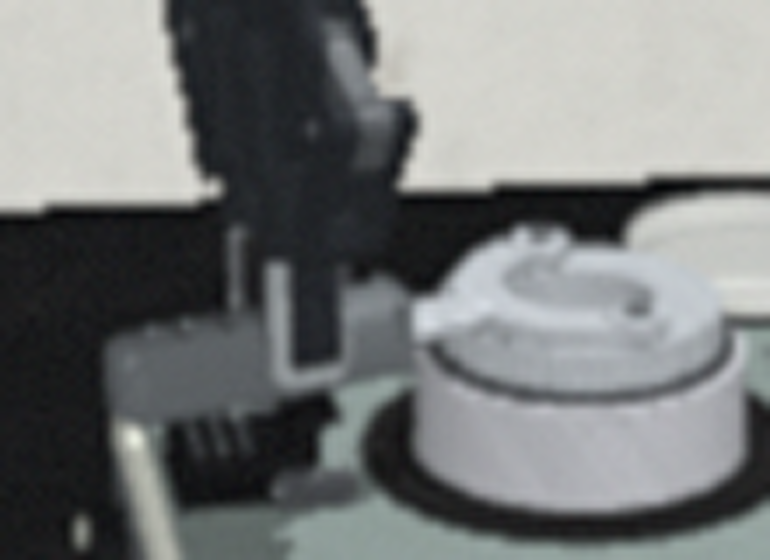

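Run:
```python
from h import *
c=np.array([.5786,.0451])
for p in((370,367),(385,380),(400,395)):
    d=back('top',*PX(*p,288,220,9),.135)[:2]-c
    print(np.hypot(*d),np.arctan2(-d[1],-d[0])-.042, -np.arctan2(d[1],-d[0])-.042)
d=back('top',*PX(266,490,288,220,9),.12)[:2]-c;print(d,-np.arctan2(d[1],-d[0]))
# per-row turn about head: k deg
R=.0957
for k in(3,4,5):
    a=np.radians(k);print(k,R*(1-np.cos(a))*1000,R*np.sin(a)*1000)
```

```text
0.03256570765919376 0.7976793055943318 0.7976793055943318
0.03706821089932685 0.8022867288838981 0.8022867288838981
0.041880527387965626 0.7978648177586315 0.7978648177586315
[-0.04805457 -0.00162529] 0.03380890580979345
3 0.13115352398728417 5.008551012449725
4 0.23312039013482425 6.675694537312791
5 0.3641673926199513 8.340804580950886
```

```bash
python3 -m crank '[[0,0.4,0,0,0,0,0],[0,-0.2,6.7,0,0,0,4],[0,-0.2,6.7,0,0,0,4],[0,-0.2,6.7,0,0,0,4],[0,0,0,0,0,0,0],[0,0,0,0,0,0,0]]' 90
python3 - <<'E'
from h import *
s=monitor.read_state();R=s['orientation'];print(s['eef_pos'],s['force'],s['wrist_torque'],np.arctan2(-R[1,0],-R[0,0]),'head',s['eef_pos']+R@[-.0957,.0006,0])
snap('side','pics/s15.png');crop('pics/s15.png',210,175,110,80,7,'pics/s15c.png')
E
```

```text
t: 17.12
eef_pos: [0.4827, 0.0353, 0.1397]
orientation: [[-0.996, -0.089, -0.001], [-0.089, 0.996, -0.002], [0.001, -0.002, -1.0]]
force: [-6.5, -0.9, 11.8]
grip_width: 0.211
[0.48267812 0.0353124  0.13970361] [-6.4740923  -0.89052448 11.79315095] [-0.25064517  0.85851127  0.02174058] 0.0891721623420165 head [0.5779444  0.04443248 0.13959829]
```

View pics/s15c.png

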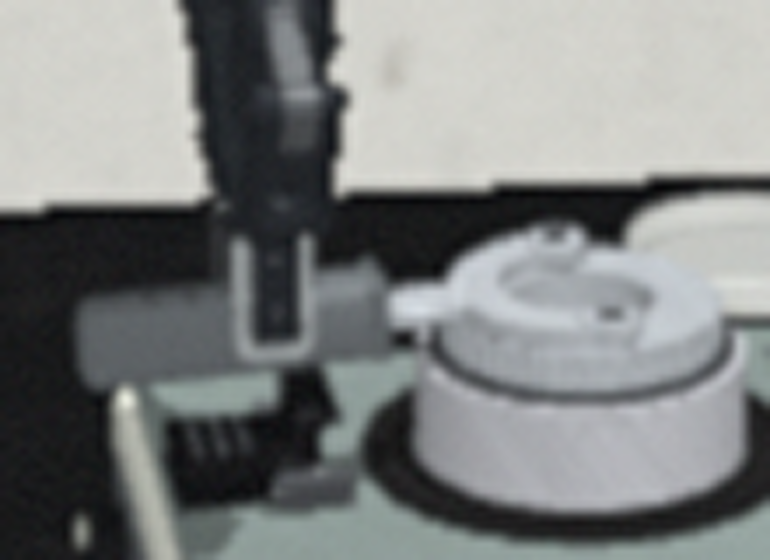

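```bash
python3 -m crank '[[0,-0.2,6.7,-0.5,0,0,4],[0,-0.2,6.7,0,0,0,4],[0,-0.2,6.7,0,0,0,4],[0,-0.2,6.7,0,0,0,4],[0,-0.2,6.7,0,0,0,4],[0,0,0,0,0,0,0],[0,0,0,0,0,0,0]]' 90
python3 - <<'E'
from h import *
s=monitor.read_state();R=s['orientation'];print(s['eef_pos'],s['force'],s['wrist_torque'],np.arctan2(-R[1,0],-R[0,0]),'head',s['eef_pos']+R@[-.0957,.0006,0])
snap('side','pics/s16.png');crop('pics/s16.png',210,175,110,80,7,'pics/s16c.png')
E
```

```text
t: 17.75
eef_pos: [0.485, 0.0687, 0.1398]
orientation: [[-0.966, 0.257, -0.002], [0.257, 0.966, -0.002], [0.001, -0.002, -1.0]]
force: [-7.1, -0.8, 9.6]
grip_width: 0.215
[0.48503224 0.06872369 0.13983458] [-7.13495804 -0.82830584  9.58578403] [-0.22828128  0.88727561 -0.11026391] -0.25991909588222784 head [0.57767187 0.04470843 0.1397071 ]
```

View pics/s16c.png

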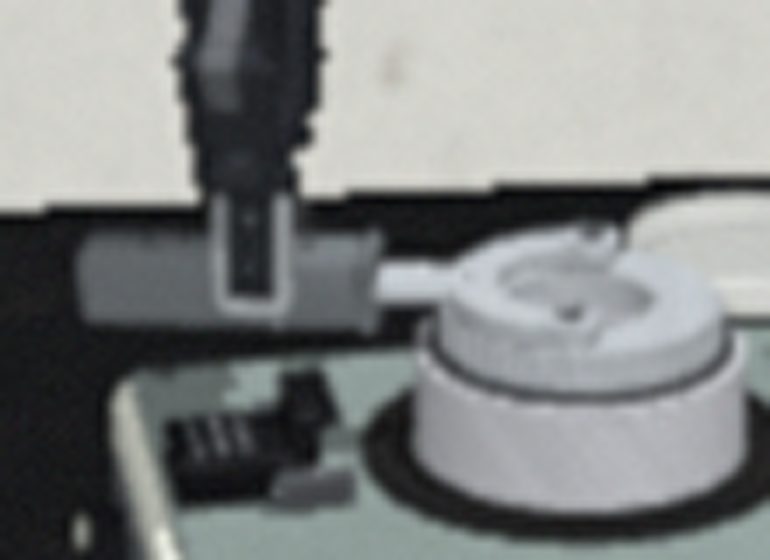

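```bash
python3 -m crank '[[0,-0.2,6.7,0,0,0,4],[0,-0.2,6.7,0,0,0,4],[0,-0.2,6.7,0,0,0,4],[0,-0.1,3.3,0,0,0,2],[0,0,0,0,0,0,0],[0,0,0,0,0,0,0]]' 90
python3 - <<'E'
from h import *
s=monitor.read_state();R=s['orientation'];print(s['eef_pos'],s['force'],s['wrist_torque'],np.arctan2(-R[1,0],-R[0,0]),'head',s['eef_pos']+R@[-.0957,.0006,0])
E
python3 -m crank '[[0,-0.1,3.3,0,0,0,2],[0,0,0,0,0,0,0],[0,0,0,0,0,0,0]]' 90
python3 - <<'E'
from h import *
s=monitor.read_state();R=s['orientation'];print(s['eef_pos'],s['force'],s['wrist_torque'],np.arctan2(-R[1,0],-R[0,0]),'head',s['eef_pos']+R@[-.0957,.0006,0])
E
```

```text
t: 18.3
eef_pos: [0.4934, 0.0905, 0.1398]
orientation: [[-0.876, 0.483, -0.002], [0.483, 0.876, -0.001], [0.001, -0.002, -1.0]]
force: [-7.9, -0.2, 10.2]
grip_width: 0.207
[0.49342127 0.09050884 0.13981082] [-7.94147481 -0.1846782  10.19661704] [-0.26253788  1.03123672 -0.0995983 ] -0.5041723735978278 head [0.57750352 0.04480319 0.13967548]
t: 18.55
eef_pos: [0.495, 0.0933, 0.1398]
orientation: [[-0.858, 0.513, -0.002], [0.513, 0.858, -0.001], [0.002, -0.002, -1.0]]
force: [-7.8, -0.8, 9.9]
grip_width: 0.206
[0.49495668 0.093278   0.13981876] [-7.81723368 -0.77199041  9.94302203] [-0.3443071   1.03997331 -0.0280655 ] -0.5390531438682907 head [0.57739385 0.0446679  0.13967317]
```

```bash
for i in 1; do python3 -m crank '[[0,-0.3,3.3,0,0,0,2],[0,-0.1,0,0,0,0,0],[0,0,0,0,0,0,0]]' 90; done; python3 -m crank '[[0,-0.1,3.3,0,0,0,2],[0,0,0,0,0,0,0],[0,0,0,0,0,0,0]]'
python3 - <<'E'
from h import *
s=monitor.read_state();R=s['orientation'];print(s['eef_pos'],s['force'],s['wrist_torque'],np.arctan2(-R[1,0],-R[0,0]),'head',s['eef_pos']+R@[-.0957,.0006,0])
snap('side','pics/s17.png');crop('pics/s17.png',210,175,110,80,7,'pics/s17c.png')
snap('top','pics/t17.png');crop('pics/t17.png',260,190,110,110,5,'pics/t17c.png')
E
```

```text
t: 18.8
eef_pos: [0.4966, 0.096, 0.1398]
orientation: [[-0.84, 0.543, -0.003], [0.543, 0.84, -0.001], [0.002, -0.003, -1.0]]
force: [-9.4, -0.0, 11.2]
grip_width: 0.213
t: 19.05
eef_pos: [0.4976, 0.0977, 0.1396]
orientation: [[-0.822, 0.57, -0.005], [0.57, 0.822, -0.004], [0.002, -0.006, -1.0]]
force: [-10.5, -2.5, 12.2]
grip_width: 0.205
[0.49755385 0.09769136 0.1395981 ] [-10.4896383   -2.51885016  12.23656517] [-0.92232693  1.60412392  0.87893583] -0.6065480730729075 head [0.57652482 0.0436321  0.13942349]
```

View pics/s17c.png

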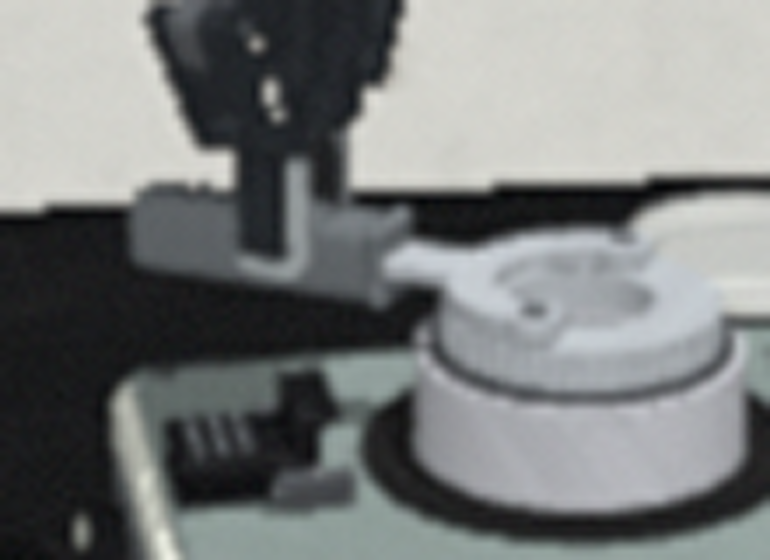

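View pics/t17c.png

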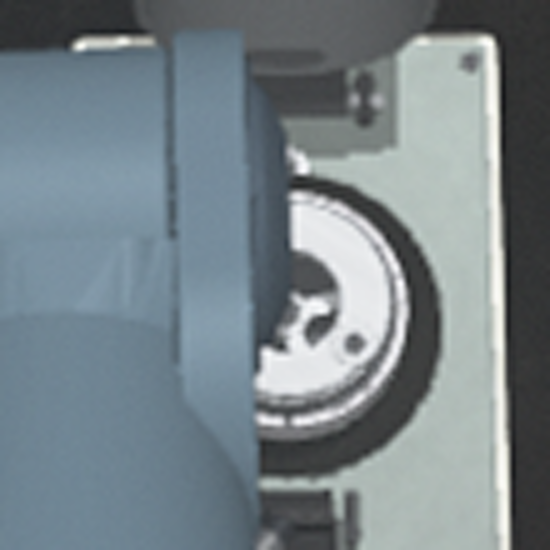

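Run:
```python
from h import *
e=back('top',*PX(355,343,260,190,5),.1405);c=np.array([.5786,.0451]);d=e[:2]-c
print(e,np.hypot(*d),'yaw of spanner',np.arctan2(d[1],d[0])+np.pi/2)
```

```text
[0.5602945  0.01715889 0.1405    ] 0.03340354723058137 yaw of spanner -0.5799841325145154
```

```bash
python3 -m crank '[[0,-0.5,2.5,0,0,0,1],[0,0,0,0,0,0,0],[0,0,0,0,0,0,0],[0,0,0,0,0,0,0],[0,0,0,0,0,0,0]]'
python3 - <<'E'
from h import *
s=monitor.read_state();R=s['orientation'];print(s['eef_pos'],s['force'],s['wrist_torque'],np.arctan2(-R[1,0],-R[0,0]),'head',s['eef_pos']+R@[-.0957,.0006,0])
snap('side','pics/s18.png');crop('pics/s18.png',210,175,110,80,7,'pics/s18c.png')
snap('top','pics/t18.png');crop('pics/t18.png',300,220,50,70,8,'pics/t18c.png')
E
```

```text
t: 19.57
eef_pos: [0.498, 0.0985, 0.1394]
orientation: [[-0.812, 0.584, -0.007], [0.584, 0.812, -0.006], [0.002, -0.009, -1.0]]
force: [-13.1, -6.4, 13.9]
grip_width: 0.208
[0.49802364 0.09849028 0.13939834] [-13.137918    -6.40756306  13.93673174] [-1.47981276  2.1730241   1.32932325] -0.6231412953270293 head [0.57608667 0.04312818 0.13917162]
```

View pics/t18c.png

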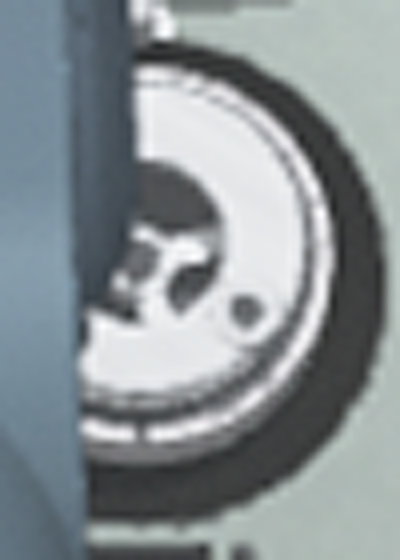

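```bash
python3 -m crank '[[0,0.5,-2.5,0,0,0,-1],[0,0.1,-2.8,0,0,0,-1.7],[0,0,0,-1,0,0,0],[0,0,0,0,0,0,0],[0,0,0,0,0,0,0]]'
python3 - <<'E'
from h import *
s=monitor.read_state();R=s['orientation'];print(s['eef_pos'],s['force'],s['wrist_torque'],np.arctan2(-R[1,0],-R[0,0]),'head',s['eef_pos']+R@[-.0957,.0006,0])
E
python3 -m crank '[[0,0,0,-2,0,0,0],[0,0,0,-2,0,0,0],[0,0,0,-2,0,0,0],[0,0,0,-2,0,0,0],[0,0,0,-2,0,0,0],[0,0,0,0,0,0,0],[0,0,0,0,0,0,0]]'
```

```text
t: 20.08
eef_pos: [0.497, 0.0967, 0.1402]
orientation: [[-0.837, 0.547, -0.003], [0.547, 0.837, -0.0], [0.002, -0.002, -1.0]]
force: [-5.9, 0.4, 5.8]
grip_width: 0.209
[0.49697358 0.09669224 0.14019689] [-5.89339537  0.36252717  5.77400056] [-0.03621256  0.80748978  0.23706841] -0.5782113973630307 head [0.57744442 0.04489222 0.13996747]
t: 20.67
eef_pos: [0.5004, 0.0963, 0.1511]
orientation: [[-0.837, 0.548, 0.003], [0.548, 0.837, -0.001], [-0.003, 0.001, -1.0]]
force: [0.4, 0.3, -2.7]
grip_width: 0.21
```

```bash
python3 -m crank '[[0,0,0,-6,0,0,0],[0,0,0,-12,0,0,0],[0,0,0,-12,0,0,0],[0,0,0,-12,0,0,0],[0,0,0,0,0,0,0]]'
python3 - <<'E'
from h import *
plan([.464,.2775,.100],Rt(.26),16)
E
```

```text
t: 21.08
eef_pos: [0.5011, 0.0965, 0.1953]
orientation: [[-0.837, 0.548, 0.006], [0.548, 0.837, -0.0], [-0.005, 0.003, -1.0]]
force: [1.3, -0.5, -1.5]
grip_width: 0.212
16 x [4.5, 11.0, 6.0, 0.0, 0.02, -3.01]
```

```bash
python3 -m crank '[[0,4.5,11,0,0,0,-3],[0,4.5,11,0,0,0,-3],[0,4.5,11,0,0,0,-3],[0,4.5,11,0,0,0,-3],[0,4.5,11,0,0,0,-3],[0,4.5,11,0,0,0,-3],[0,4.5,11,0,0,0,-3],[0,4.5,11,0,0,0,-3]]';python3 -m crank '[[0,4.5,11,8,0,0,-3],[0,4.5,11,10,0,0,-3],[0,4.5,11,12,0,0,-3],[0,4.5,11,12,0,0,-3],[0,4.5,11,12,0,0,-3],[0,4.5,11,12,0,0,-3],[0,4.5,11,12,0,0,-3],[0,4.5,11,12,0,0,-3]]';python3 -m crank '[[0,0,0,0,0,0,0],[0,0,0,0,0,0,0],[0,0,0,0,0,0,0]]'
python3 - <<'E'
from h import *
plan([.464,.2775,.0200],Rt(.26),4)
snap('side','pics/s19.png');crop('pics/s19.png',200,155,100,80,7,'pics/s19c.png')
snap('top','pics/t19.png');crop('pics/t19.png',288,220,60,65,9,'pics/t19c.png')
E
```

```text
t: 21.75
eef_pos: [0.4997, 0.1914, 0.1918]
orientation: [[-0.988, 0.157, 0.0], [0.157, 0.988, -0.001], [-0.0, -0.001, -1.0]]
force: [0.2, 0.1, -2.4]
grip_width: 0.212
t: 22.42
eef_pos: [0.4618, 0.2779, 0.1013]
orientation: [[-0.966, -0.258, 0.0], [-0.258, 0.966, -0.0], [-0.0, -0.0, -1.0]]
force: [0.4, -0.0, -3.3]
grip_width: 0.21
t: 22.67
eef_pos: [0.4624, 0.2772, 0.1025]
orientation: [[-0.967, -0.254, 0.001], [-0.254, 0.967, -0.001], [-0.0, -0.001, -1.0]]
force: [1.3, 0.4, -2.7]
grip_width: 0.213
4 x [-0.4, -0.0, 20.6, -0.01, 0.01, -0.04]
```

View pics/s19c.png

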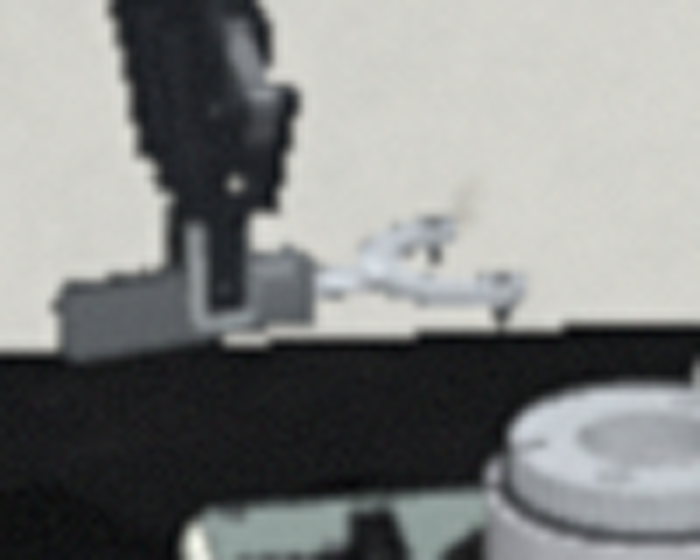

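View pics/t19c.png

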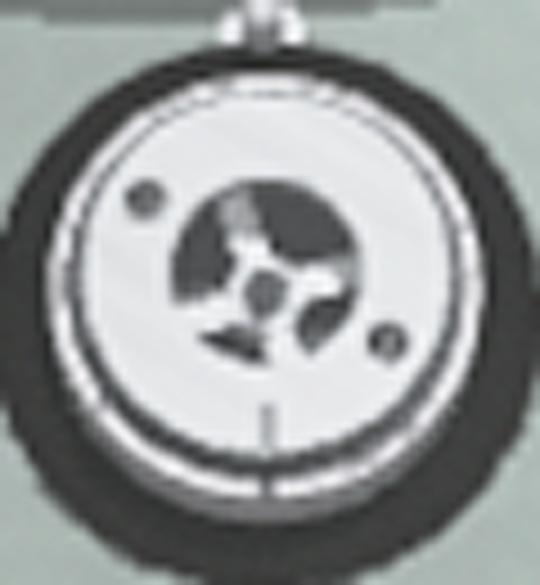

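The ring's line now meets the neck's line (ring mark at (267,425), neck mark at (267,485)), so it's at the stop. Next I'll lower the spanner.

```bash
python3 -m crank '[[0,-0.4,0,20,0,0,0],[0,-0.4,0,20,0,0,0],[0,-0.4,0,20,0,0,0],[0,-0.4,0,14,0,0,0],[0,0,0,3,0,0,0],[0,0,0,0,0,0,0],[0,0,0,0,0,0,0]]';python3 -m crank '[[0,0,0,2,0,0,0],[0,0,0,0,0,0,0],[0,0,0,0,0,0,0]]';python3 -m crank '[[0,0,0,2,0,0,0],[0,0,0,0,0,0,0],[0,0,0,0,0,0,0]]'
```

```text
t: 23.35
eef_pos: [0.4641, 0.2778, 0.026]
orientation: [[-0.967, -0.255, 0.001], [-0.255, 0.967, 0.0], [-0.001, -0.0, -1.0]]
force: [0.2, -0.3, -2.9]
grip_width: 0.211
t: 23.6
eef_pos: [0.4638, 0.278, 0.0239]
orientation: [[-0.967, -0.255, 0.001], [-0.255, 0.967, 0.0], [-0.001, -0.0, -1.0]]
force: [0.3, -0.4, -2.1]
grip_width: 0.209
t: 23.85
eef_pos: [0.4631, 0.2777, 0.021]
orientation: [[-0.967, -0.256, -0.001], [-0.256, 0.967, -0.001], [0.001, -0.0, -1.0]]
force: [-0.3, -0.3, -1.6]
grip_width: 0.21
```

```bash
python3 -m crank '[[0,0,0,1.5,0,0,0],[0,0,0,0,0,0,0],[0,0,0,0,0,0,0]]';python3 -m crank '[[0,0,0,1.5,0,0,0],[0,0,0,0,0,0,0],[0,0,0,0,0,0,0]]'
```

```text
t: 24.1
eef_pos: [0.463, 0.2777, 0.0194]
orientation: [[-0.967, -0.256, -0.001], [-0.256, 0.967, -0.001], [0.001, -0.0, -1.0]]
force: [-0.1, -0.6, -2.3]
grip_width: 0.211
t: 24.35
eef_pos: [0.4631, 0.2777, 0.0179]
orientation: [[-0.967, -0.255, -0.001], [-0.255, 0.967, -0.001], [0.001, -0.0, -1.0]]
force: [-0.5, 0.0, -2.8]
grip_width: 0.212
```

```bash
python3 -m crank '[[0,0,0,1.5,0,0,0],[0,0,0,0,0,0,0],[0,0,0,0,0,0,0]]';python3 -m crank '[[0,0,0,1.5,0,0,0],[0,0,0,0,0,0,0],[0,0,0,0,0,0,0]]'
```

```text
t: 24.6
eef_pos: [0.4634, 0.2778, 0.017]
orientation: [[-0.967, -0.256, 0.0], [-0.256, 0.967, -0.0], [0.0, -0.0, -1.0]]
force: [-0.8, -0.8, 2.9]
grip_width: 0.215
t: 24.85
eef_pos: [0.4635, 0.2779, 0.0167]
orientation: [[-0.967, -0.256, 0.001], [-0.256, 0.967, -0.0], [-0.001, -0.0, -1.0]]
force: [-4.1, -1.4, 12.9]
grip_width: 0.213
```

```bash
python3 -m crank '[[0.3,0,0,-1,0,0,0],[0.5,0,0,0,0,0,0],[0.6,0,0,0,0,0,0],[0.6,0,0,0,0,0,0]]';python3 -m crank '[[0.6,0,0,-10,0,0,0],[0.6,0,0,-25,0,0,0],[0.6,0,0,-35,0,0,0],[0.6,0,0,-35,0,0,0],[0.6,25,0,-25,0,0,0],[0.6,25,0,-10,0,0,0],[0.6,25,0,0,0,0,0],[0.6,0,0,0,0,0,0]]'
python3 - <<'E'
from h import *
snap('side','pics/s20.png');snap('top','pics/t20.png')
crop('pics/s20.png',190,120,180,135,4,'pics/s20c.png')
E
```

```text
t: 25.18
eef_pos: [0.4633, 0.2778, 0.0159]
orientation: [[-0.967, -0.256, -0.0], [-0.256, 0.967, -0.0], [0.0, -0.0, -1.0]]
force: [-0.3, -0.6, -1.0]
grip_width: 0.6
t: 25.85
eef_pos: [0.3863, 0.2574, 0.157]
orientation: [[-0.967, -0.257, -0.003], [-0.257, 0.967, -0.001], [0.003, -0.0, -1.0]]
force: [-0.3, -0.2, 0.9]
grip_width: 0.599
```

View pics/s20c.png

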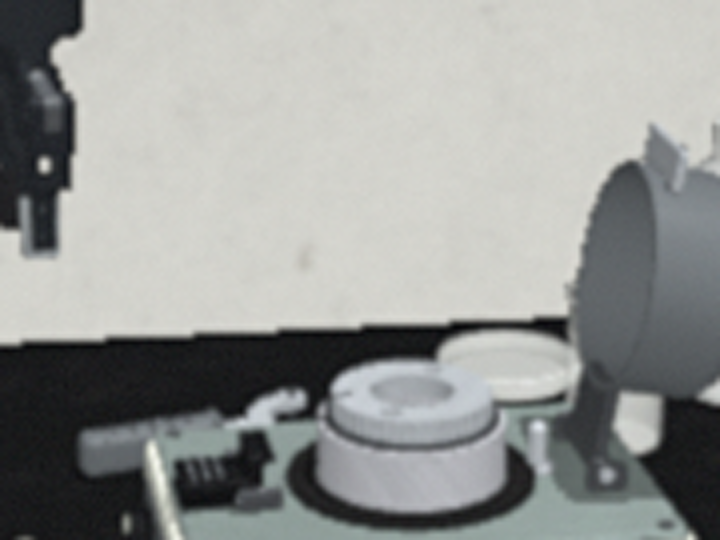

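View pics/t20.png

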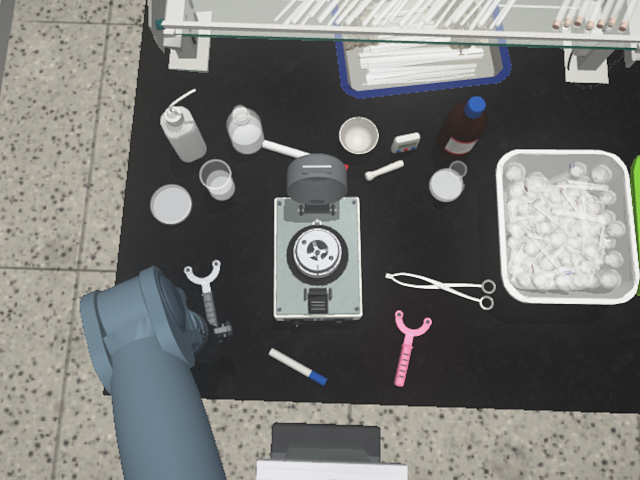

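The spanner lies flat where it started (eyes at about (190,270) and (217,265)). The lid is open on its stop, and the tongs, beaker, flask and pink look-alike haven't moved.

```bash
python3 -m crank '[[0.6,0,0,0,0,0,0],[0.6,0,0,0,0,0,0],[0.6,0,0,0,0,0,0]]'; python3 -c "
from cell import workorder
print(workorder.close_job())"
```

```text
t: 26.2
eef_pos: [0.3916, 0.2589, 0.1559]
orientation: [[-0.967, -0.255, -0.0], [-0.255, 0.967, -0.0], [0.0, -0.0, -1.0]]
force: [0.9, 0.3, -0.1]
grip_width: 0.601
the job is handed in; nothing more can be done
None
```

All the steps are done and the job was handed in at about 26 s; the hand-in gave no verdict. I pressed the key, swung the lid back onto its stop, seated both prongs, turned the ring clockwise until it stopped, and laid the spanner back where it had been.

**Last checks**
- **Ring:** its black line meets the neck mark in the top view. The wrist moment also rose sharply at the end of the turn.
- **Lid:** it stands open on its stop. I measured its angle once, at about 1.70 rad, and its position looked the same in later pictures.
- **Spanner:** it lies prongs down on the worktop, released.
- **Everything else:** the tongs, beaker, flask and pink look-alike had not moved in the last picture, and the gripper was clear of everything.

**Disagreements**
- **Spanner size:** its visible length came out near 160 mm, not the stated 190 mm. The grip's visible middle was about 103 mm behind the head, not 90 mm.
- **Spanner tilt:** estimates of its tilt in the grip differed by up to about 0.08 rad between methods. I relied on the contact forces when seating it and setting it down.
- **Seating:** at the end of the turn the computed head position was about 3 mm off the ring's centre. I put that down to the spanner shifting in the grip, since it had read about 1 mm off through most of the turn. The pictures showed the prongs still in the holes.

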